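# Hand-turn a sample changer to clear its vials under the arm

## Robot

A 6-joint arm with a two-finger parallel gripper is mounted at the origin on a cart in front of the work surface, level with it; the furniture and walls round the work are solid. World frame = base frame: x ahead of the robot, y to its left, z up, the work surface at z = 0. Lengths are in m, angles in rad, forces in N, time in s.
With the tool pointing down it reaches from about 0.35 to 0.975 m from the base axis. Payload 4.9 kg.
Tool frame: the origin (TCP) lies on the centre line of the jaws, within the pads' length; the fingertips stand 11 mm ahead of it and the grasp point (between the pads) lies 8 mm behind it; z points along the fingers, y is the direction in which the jaws open and shut (so a half turn about z gives the same grasp; the last joint's range is limited). The gripper opens to 85 mm and grips with 20 to 120 N. Pads are 22 mm wide; open, the fingers measure 114 mm over their backs; the gripper's body (76 mm by 85 mm) begins 54 mm behind the grasp point. The pads swing forward as they close: fully open they stand 13 mm farther back than shut.
Start: joints at [1.121, 0.053, 1.613, -0, 1.476, -0.119], TCP at [0.203, 0.591, 0.242] pointing down, gripper open.
Joint ranges: [-3.01, 3.01], [-1.01, 2.22], [0.06, 2.58], [-1.02, 4.17], [0.09, 2.62], [-3.14, 3.14]. Speed limits (rad/s): [2.57, 2.57, 3.14, 3.14, 3.14, 3.14].

## Interface

Orientations are given as a rotation vector (axis times angle).
In Python, from station import ctrl gives the robot as it stands.
- The arm moves only by the tool send_rows, never from a script. Its argument "series" is a list of rows, each an object of numbers: "tx", "ty", "tz": the shift along the tool's x, y, z in cm; "wx", "wy", "wz": the turn, a rotation vector about the tool's x, y, z in rad; "jaw": the closure, from 0 (fully open) to 1 (shut). In form: [{"tx": .., "ty": .., "tz": .., "wx": .., "wy": .., "wz": .., "jaw": ..}, ...]. A call has 1 to 5 rows; each row shifts and turns the pose as measured when the row begins, along the tool's axes as they then stand; what a row does not reach is not made up. A row lasts 1/8 s, in which the tool goes at most 62.5 mm and 10.7 degrees, less where a joint would pass 70% of its speed; a pose out of reach is approached as far as the arm can. A call is refused whole if a number of a shift passes 6.25 or a number of a turn 0.188, either way. A call with a gripper value outside its range is refused whole. The fingers move at their own pace and stop on an object; "squeeze" is the grip in N (left out, the last holds). Time passes only in rows, so rows that do not move let the fingers close. It gives the time, the measured TCP pose, the force and the opening at its end, in the units of the state.
- ctrl.get_obs(): the state, without advancing time (a new reading comes with each control period).
- ctrl.get_image(name): name is "scene" or "side" or "wrist"; returns the picture (480x640x3 uint8, red, green, blue); there is no depth.
- ctrl.camera_info(name): a dict with "mtx" (3x3 intrinsics, pixels), "k1" (the pictures are not rectified: a ray, as slopes to the right and down, at radius r is drawn at 1 + k1 r^2 times it, then the intrinsics apply), "R" (3x3) and "t" (3): a world point X has camera coordinates R X + t. Camera axes: x right, y down, z forward; pixel columns grow to the right and rows downward; lengths in m; the calibration is good to about 2 mm. A picture is of the moment at which its call begins: read the wrist's pose just before it. camera_info takes no time and is no camera call; for the wrist camera it gives the pose at the moment of the call.
- ctrl.finish_job(): hands the job in, once; it reports no verdict.
The state is a dict: "t": time; "q": joint angles; "dq": joint speeds; "effort": joint torques, N m; "tool_pos": TCP position; "tool_rot": TCP orientation; "contact_force": force on the tool from outside, world axes, zero at the start; "wrist_torque": the same for the moment, N m; "opening": finger opening in m.
Only numpy, scipy, OpenCV 4.12 (cv2) and the standard library are available. Lean on these libraries where they do the work, as an engineer would, in place of code of your own. Each camera call takes 0.05 s, during which the arm holds its last target.

## Task

Check by hand, before the run, that the vials in the sample changer clear its arm: one is of the taller kind and would strike it, so lift that one out and stand it upright in the steel tray. Then turn the turret by its crank through one full turn, either way, so that each remaining vial passes under the arm, and leave it with the place that was empty at first back under the arm. Do not force a vial against the arm; the short vials stay in their places and the other things on the bench where they are.

Things in the scene. Friction and masses are not known exactly. Their poses are not given: they have to be found in the camera images.
- changer: the sample changer, fixed to the bench: a round white housing 236 mm across and 24 mm high with a drive pedestal at its back (68 mm wide, from 125 to 164 mm out along its own +x, 130 mm high); origin on the bench under the turret's axis, z up, +x towards pedestal and arm
- sampling_arm: the fixed aluminium arm, 22 mm wide, that reaches from the pedestal inwards over the circle of vials; origin and axes as changer. It ends in a round needle guide 24 mm across whose centre is 88 mm along +x; underside of arm and guide at height 90 mm, top of the arm 98 mm, stub on it 105 mm. Short vials pass with 6 mm to spare; the tall one is 23 mm too high
- turret (a joint): angle of the turret (rad): 0 as found, with its empty place exactly under the arm; grows counter-clockwise seen from above and counts on past a turn (one full turn is 6.28 or -6.28). Turns either way without stops or clicks, about 0.06 N m of friction, and stays where it is left
- turret_deck (a point): on the turret's axis, on top of its aluminium disc (216 mm across), at height 38 mm; x towards the first empty place. Six cups stand on the disc every 60 degrees, 88 mm from the axis: inside 25 mm across, 18 mm deep, outside 31 mm, floors at 38 mm, rims at 56 mm high. On the hub a crank arm, 20 to 34 mm wide, top at 108 mm, carries the crank grip
- crank_top (a point): top centre of the crank grip: an upright black round grip 18 mm across and 42 mm tall, from height 110 to 151 mm, 42 mm from the turret's axis, on the line from the axis to the empty place; it spins freely on its own pin, so it can be pinched and led round in a circle without turning the wrist
- empty_place (a point): centre of the floor of the place that is empty at the start; goes round with the turret
- tall_vial: the too tall vial: amber glass with a crimped aluminium cap, 23 mm across, 75 mm tall (straight sides up to 61 mm, cap 20 mm across), 38 g; origin at the centre of its underside, z up through the cap; stands 18 mm deep in one of the turret's places at the start, its top at height 113 mm
- short_vial_1: one of four short vials: amber glass vial with a crimped aluminium cap, 23 mm across, 46 mm tall (cap 20 mm across), 25 g; origin at the centre of its underside, z up through the cap; stands 18 mm deep in one of the turret's places at the start, with 1 mm of play all round
- short_vial_2: one of four short vials: amber glass vial with a crimped aluminium cap, 23 mm across, 46 mm tall (cap 20 mm across), 25 g; origin at the centre of its underside, z up through the cap; stands 18 mm deep in one of the turret's places at the start, with 1 mm of play all round
- short_vial_3: one of four short vials: amber glass vial with a crimped aluminium cap, 23 mm across, 46 mm tall (cap 20 mm across), 25 g; origin at the centre of its underside, z up through the cap; stands 18 mm deep in one of the turret's places at the start, with 1 mm of play all round
- short_vial_4: one of four short vials: amber glass vial with a crimped aluminium cap, 23 mm across, 46 mm tall (cap 20 mm across), 25 g; origin at the centre of its underside, z up through the cap; stands 18 mm deep in one of the turret's places at the start, with 1 mm of play all round
- tray: open square tray of bare steel sheet, 104 mm square, 22 mm high, walls and floor 3 mm, empty, fixed to the bench; origin at the centre of its underside, sides along its x and y
- slide_case: bystander: closed dark red slide box 72 x 140 x 34 mm
- pen: bystander: pen 142 mm long lying near the front edge
- dust_cap: bystander: round black dust cap, 36 mm across, 11 mm high, near the front edge
- objective_case: bystander: round clear case on a black foot, 39 mm across, 54 mm high
Mind the look-alikes: they are no part of the job. What is shaped like the short_vial_4 but purple is not meant.

How it is judged:
By the outcome, as a careful person would: the job done as asked, in the order asked, and still so for the second after the job is handed in, with the robot touching nothing.
It also fails if it takes over 64 s, if anything falls off the work surface, if the arm or the gripper's body presses on something with over 40 N, if the wrist force passes 120 N, or if a joint passes its speed limit or range.

## Working session

There is one attempt and no reset: what is moved stays moved. The work goes in short steps, Python scripts to look and compute and a tool call to move; the robot and the scene stay as the last step left them, time stands still between calls to the robot, and variables do not carry over. Pictures are saved under pics/ and viewed, and the job is handed in when it is done.

Besides the shell and the picture viewer there is one more tool, called after "Call:" by a JSON object that holds its "fn" and its "kwargs", one argument or row to a line. send_rows: Moves the arm, as the interface text tells. Its arguments: {"type":"object","properties":{"series":{"type":"array"},"squeeze":{"type":"number"}},"required":["series"]}

```bash
mkdir -p pics; ls
python3 - <<'E'
from station import ctrl
import cv2
o=ctrl.get_obs()
for k,v in o.items(): print(k,v)
for n in ["scene","side","wrist"]:
    print(n,ctrl.camera_info(n))
    cv2.imwrite(f"pics/{n}0.png",ctrl.get_image(n)[:,:,::-1])
E
```

```text
pics
t 0.0
q [ 1.12099035e+00  5.33667238e-02  1.61434104e+00  2.37387868e-05
  1.47600287e+00 -1.19016594e-01]
dq [3.04300704e-04 5.10561406e-04 6.53203651e-05 1.21205667e-03
 1.14843901e-03 4.26573852e-04]
effort [ 2.21002258e-03 -3.93668354e+01 -3.70181465e+01 -3.21413415e-05
  6.87009029e-03  2.86960915e-05]
tool_pos [0.20272533 0.59055267 0.24102879]
tool_rot [-0.51713868 -3.09811002  0.00318222]
contact_force [ 0.49191542 -0.61082526  0.78084771]
wrist_torque [-0.04992852 -0.0044241   0.00267805]
opening 0.08555440891285512
scene {'mtx': array([[598.79822637,   0.        , 321.78765499],
       [  0.        , 598.79822637, 246.02971577],
       [  0.        ,   0.        ,   1.        ]]), 'k1': 0.05143348481478197, 'R': array([[-0.6819625 , -0.73137903, -0.00344508],
       [-0.35330607,  0.33355151, -0.87402415],
       [ 0.64039205, -0.59483452, -0.48587027]]), 't': array([0.35055471, 0.27629594, 0.89896061])}
side {'mtx': array([[436.51046499,   0.        , 314.34967446],
       [  0.        , 436.51046499, 231.2916249 ],
       [  0.        ,   0.        ,   1.        ]]), 'k1': -0.09791422470762562, 'R': array([[-0.99883425,  0.04811307,  0.00390765],
       [ 0.02776132,  0.6387769 , -0.76889101],
       [-0.03948982, -0.76788619, -0.63936793]]), 't': array([0.52168267, 0.04867087, 1.02118288])}
wrist {'mtx': array([[419.74565258,   0.        , 310.04090591],
       [  0.        , 419.74565258, 237.02196812],
       [  0.        ,   0.        ,   1.        ]]), 'k1': -0.09901690310504507, 'R': array([[ 0.32400528,  0.94605061, -0.00297012],
       [ 0.9099218 , -0.31076937,  0.27470842],
       [ 0.25896505, -0.09170955, -0.96152299]]), 't': array([-0.6237816 , -0.03784533,  0.37938188])}
```

View pics/scene0.png

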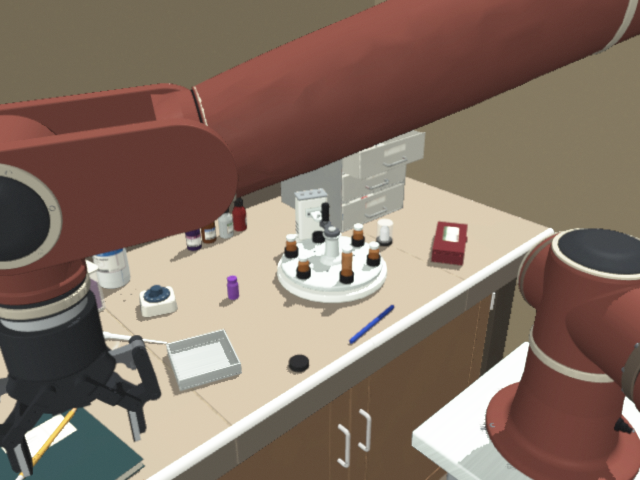

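View pics/side0.png

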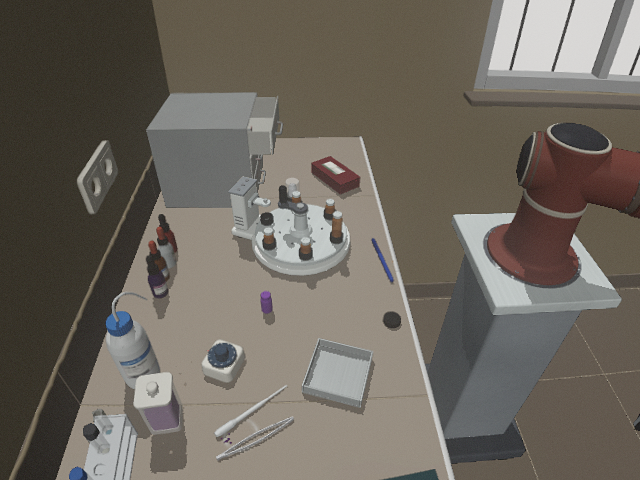

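View pics/wrist0.png

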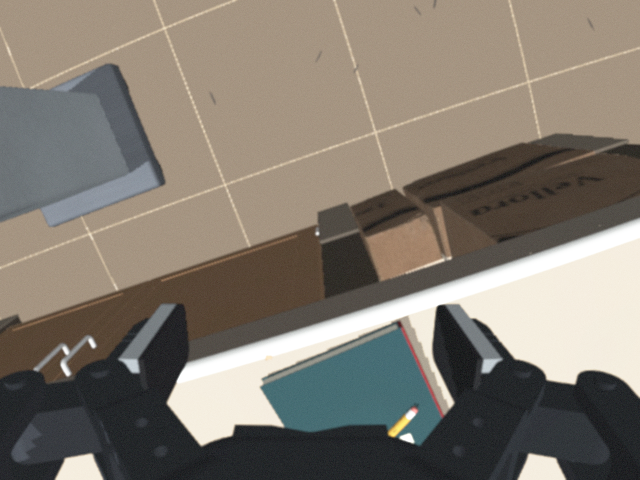

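Run:
```python
import cv2
a=cv2.imread("pics/scene0.png")[170:310,260:460]
cv2.imwrite("pics/scene0c.png",cv2.resize(a,None,fx=4,fy=4,interpolation=cv2.INTER_CUBIC))
a=cv2.imread("pics/side0.png")[160:290,220:370]
cv2.imwrite("pics/side0c.png",cv2.resize(a,None,fx=4.6,fy=4.6,interpolation=cv2.INTER_CUBIC))
```

```text
(no output)
```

View pics/scene0c.png

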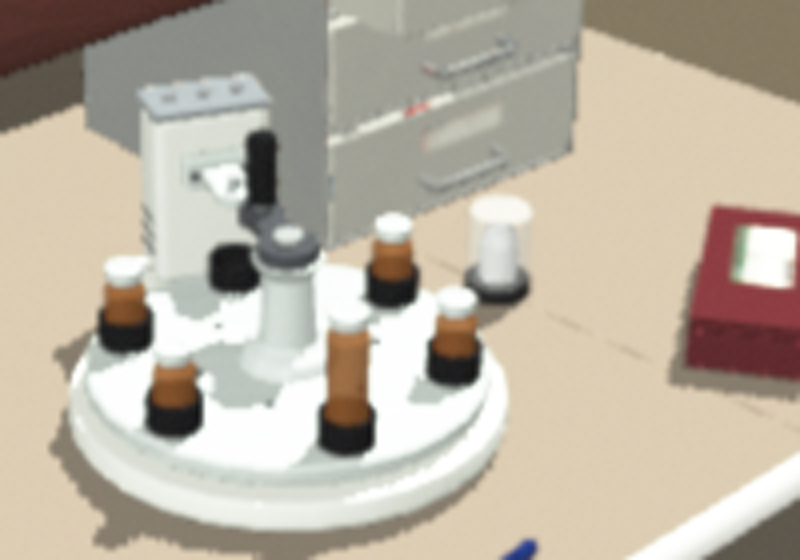

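View pics/side0c.png

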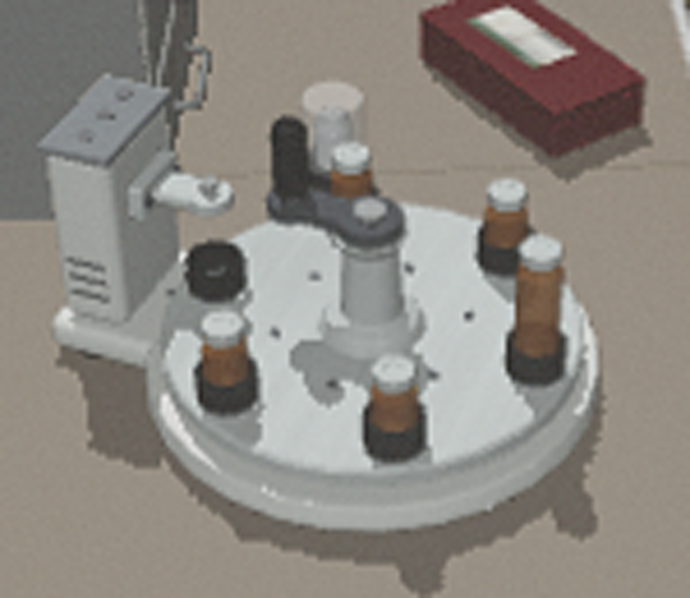

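```bash
cat > h.py <<'E'
import numpy as np, cv2
from scipy.optimize import least_squares
from station import ctrl
I={n:ctrl.camera_info(n) for n in ["scene","side"]}
def proj(c,X):
    c=I[c] if isinstance(c,str) else c
    p=c["R"]@np.asarray(X,float)+c["t"]; s=p[:2]/p[2]; s=s*(1+c["k1"]*(s@s))
    return c["mtx"][:2,:2]@s+c["mtx"][:2,2]
def back(c,uv,z):
    c=I[c] if isinstance(c,str) else c
    return least_squares(lambda q: proj(c,[q[0],q[1],z])-uv,[0.5,0]).x
E
python3 - <<'E'
from h import *
sc=lambda x,y:np.array([260+x/4,170+y/4]); sd=lambda x,y:np.array([220+x/4.6,160+y/4.6])
P=[(1,.088,.084,sc(127,266),sd(224,324)),(2,.088,.084,sc(175,353),sd(396,370)),(3,.088,.113,sc(348,316),sd(542,246)),(4,.088,.084,sc(458,297),sd(507,188)),(5,.088,.084,sc(393,224),sd(351,154)),(0,.042,.151,sc(262,136),sd(289,122)),(0,.088,.056,sc(235,255),sd(214,254))]
def f(q,cams=("scene","side")):
    r=[]
    for k,R,z,a,b in P:
        th=q[2]+k*np.pi/3
        X=[q[0]+R*np.cos(th),q[1]+R*np.sin(th),z]
        if "scene" in cams:r.append(proj("scene",X)-a)
        if "side" in cams:r.append(proj("side",X)-b)
    return np.concatenate(r)
for cams in (("scene","side"),("scene",),("side",)):
    s=least_squares(f,[.65,0,0.5],args=(cams,)); print(s.x,s.fun.round(1))
a=cv2.imread("pics/scene0.png")[310:410,150:320]
a=cv2.resize(a,None,fx=4,fy=4,interpolation=cv2.INTER_CUBIC)
b=cv2.imread("pics/side0.png")[320:420,290:420]
b=cv2.resize(b,None,fx=4,fy=4,interpolation=cv2.INTER_CUBIC)
cv2.imwrite("pics/trA.png",a);cv2.imwrite("pics/trB.png",b)
E
```

```text
[ 0.54894844 -0.06024924 -0.4221711 ] [-1.5  0.4  0.7 -1.1 -1.1 -1.5  0.7 -1.4 -0.3 -1.   0.8 -0.9 -1.   0.3
  0.8 -0.8 -0.7  0.   0.6 -1.2 -0.7 -0.7  0.7 -0.9 -0.7  0.1  1.  -0.1]
[ 0.54663462 -0.06045337 -0.42242383] [-0.7  0.7 -0.3 -1.2  0.6 -0.6 -0.1  0.6  0.2  0.4  0.1 -0.4  0.1  0.4]
[ 0.55069458 -0.05693016 -0.42229021] [-0.2 -0.1 -0.1 -0.3  0.1  0.1  0.2  0.  -0.1 -0.4 -0.1 -0.   0.2  0.7]
```

View pics/trA.png

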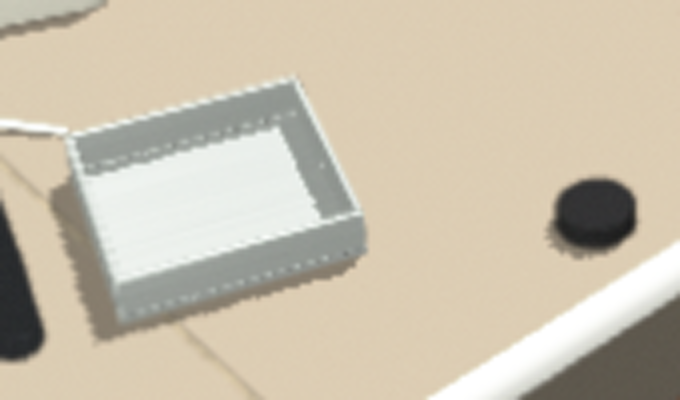

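View pics/trB.png

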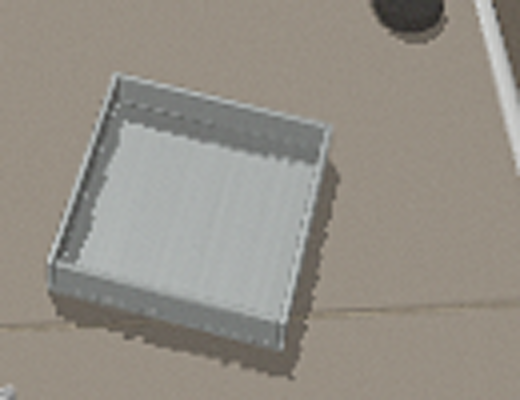

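```bash
cat >> h.py <<'E'
from scipy.spatial.transform import Rotation as Ro
def delta(target,jawdir=None):
    o=ctrl.get_obs(); R=Ro.from_rotvec(o["tool_rot"]).as_matrix(); p=np.array(o["tool_pos"])
    d=R.T@(np.array(target)-p)*100
    print("t",round(o["t"],2),"pos",p.round(4),"op",round(o["opening"],4),"F",np.round(o["contact_force"],1))
    print("tool cm",d.round(2))
    y=R[:,1]
    if jawdir is None: jawdir=y
    j=np.array([jawdir[0],jawdir[1],0.]);j/=np.linalg.norm(j)
    if j@y<0:j=-j
    z=np.array([0,0,-1.]);x=np.cross(j,z)
    G=np.c_[x,j,z]
    print("rot",Ro.from_matrix(R.T@G).as_rotvec().round(3)); print("R",R.round(3).tolist())
E
python3 - <<'E'
from h import *
A=np.array([(72,135),(296,78),(362,215),(118,280)])/4+[150,310]
B=np.array([(117,75),(330,128),(283,322),(52,262)])/4+[290,320]
for n,Q in(("scene",A),("side",B)):
    X=np.array([back(n,q,.022) for q in Q]);print(n,X.round(3).tolist(),X.mean(0))
c=ctrl.camera_info("wrist");print(-c["R"].T@c["t"])
delta([.40,-.02,.26],(.41,.912))
E
```

```text
scene [[0.555, 0.328], [0.522, 0.234], [0.425, 0.268], [0.46, 0.363]] [0.49069597 0.29810812]
side [[0.525, 0.239], [0.43, 0.273], [0.464, 0.367], [0.558, 0.334]] [0.49409755 0.30305356]
[0.1383166  0.61319893 0.37348212]
t 0.15 pos [0.2028 0.5907 0.2413] op 0.0855 F [ 1.1  0.3 -0.8]
tool cm [-38.49 -51.36  -1.79]
rot [-0.002 -0.     0.092]
R [[-0.946, 0.325, -0.001], [0.325, 0.946, -0.001], [0.0, -0.002, -1.0]]
```

Call:
{"fn": "send_rows", "kwargs": {
  "series": [
    {"tx": -3.5, "ty": -4.7, "tz": -0.3},
    {"tx": -3.5, "ty": -4.7, "tz": -0.3},
    {"tx": -3.5, "ty": -4.7, "tz": -0.3},
    {"tx": -3.5, "ty": -4.7, "tz": -0.3},
    {"tx": -3.5, "ty": -4.7, "tz": -0.3}
  ]
}}

```text
invalid input at $.series[0]: expected keys tx, ty, tz, wx, wy, wz, jaw
```

```bash
python3 -c "
from h import *
delta([.42,-.01,.26],(.41,.912))"
```

```text
t 0.15 pos [0.2028 0.5907 0.2413] op 0.0855 F [ 1.1  0.3 -0.8]
tool cm [-40.05 -49.76  -1.8 ]
rot [-0.002 -0.     0.092]
R [[-0.946, 0.325, -0.001], [0.325, 0.946, -0.001], [0.0, -0.002, -1.0]]
```

Call:
{"fn": "send_rows", "kwargs": {
  "series": [
    {"tx": -3.7, "ty": -4.6, "tz": -0.3, "wx": 0, "wy": 0, "wz": 0, "jaw": 0},
    {"tx": -3.7, "ty": -4.6, "tz": -0.3, "wx": 0, "wy": 0, "wz": 0, "jaw": 0},
    {"tx": -3.7, "ty": -4.6, "tz": -0.3, "wx": 0, "wy": 0, "wz": 0, "jaw": 0},
    {"tx": -3.7, "ty": -4.6, "tz": -0.3, "wx": 0, "wy": 0, "wz": 0, "jaw": 0},
    {"tx": -3.7, "ty": -4.6, "tz": -0.3, "wx": 0, "wy": 0, "wz": 0, "jaw": 0}
  ]
}}

```text
t: 0.78
tool_pos: [0.304, 0.3076, 0.254]
tool_rot: [-0.505, -3.099, 0.01]
contact_force: [1.7, -0.3, 0.2]
opening: 0.0855
```

```bash
python3 -c "
from h import *
delta([.42,-.01,.26],(.41,.912))"
```

```text
t 0.78 pos [0.304  0.3076 0.254 ] op 0.0855 F [ 1.7 -0.3  0.2]
tool cm [-21.08 -26.43  -0.44]
rot [-0.006 -0.     0.099]
R [[-0.948, 0.318, -0.002], [0.318, 0.948, -0.006], [0.0, -0.006, -1.0]]
```

Call:
{"fn": "send_rows", "kwargs": {
  "series": [
    {"tx": -3.9, "ty": -4.8, "tz": 0, "wx": 0, "wy": 0, "wz": 0, "jaw": 0.3},
    {"tx": -3.9, "ty": -4.8, "tz": 0, "wx": 0, "wy": 0, "wz": 0, "jaw": 0.3},
    {"tx": -3.9, "ty": -4.8, "tz": 0, "wx": 0, "wy": 0, "wz": 0, "jaw": 0.3},
    {"tx": -3.9, "ty": -4.8, "tz": 0, "wx": 0, "wy": 0, "wz": 0, "jaw": 0.3},
    {"tx": -3.9, "ty": -4.8, "tz": 0, "wx": -0.006, "wy": 0, "wz": 0.1, "jaw": 0.3}
  ]
}}

```text
t: 1.4
tool_pos: [0.412, 0.0141, 0.2555]
tool_rot: [0.66, 3.067, 0.003]
contact_force: [1.6, 0.4, 0.4]
opening: 0.0601
```

```bash
python3 -c "
from h import *
delta([.43,-.01,.26],(.41,.912))"
```

```text
t 1.4 pos [0.412  0.0141 0.2555] op 0.0601 F [1.6 0.4 0.4]
tool cm [-2.64 -1.46 -0.45]
rot [ 0.003  0.004 -0.001]
R [[-0.912, 0.411, 0.005], [0.411, 0.912, 0.001], [-0.004, 0.003, -1.0]]
```

Call:
{"fn": "send_rows", "kwargs": {
  "series": [
    {"tx": -2.6, "ty": -1.5, "tz": -0.4, "wx": 0.003, "wy": 0.004, "wz": 0, "jaw": 0.3},
    {"tx": 0, "ty": 0, "tz": 0, "wx": 0, "wy": 0, "wz": 0, "jaw": 0.3}
  ]
}}

```text
t: 1.65
tool_pos: [0.4299, -0.0148, 0.259]
tool_rot: [-0.673, -3.067, 0.001]
contact_force: [-0.3, -0.6, 0.5]
opening: 0.0595
```

Run:
```python
from h import *
import json
delta([.469,-.0225,.26],(.41,.912))
c=ctrl.camera_info("wrist"); im=ctrl.get_image("wrist")[:,:,::-1]
cv2.imwrite("pics/w1.png",im)
json.dump({k:np.array(v).tolist() for k,v in c.items()},open("w1.json","w"))
```

```text
t 1.65 pos [ 0.4299 -0.0148  0.259 ] op 0.0595 F [-0.3 -0.6  0.5]
tool cm [-3.87  0.94 -0.1 ]
rot [-0.001 -0.001 -0.01 ]
R [[-0.908, 0.419, -0.001], [0.419, 0.908, -0.001], [0.001, -0.001, -1.0]]
```

View pics/w1.png

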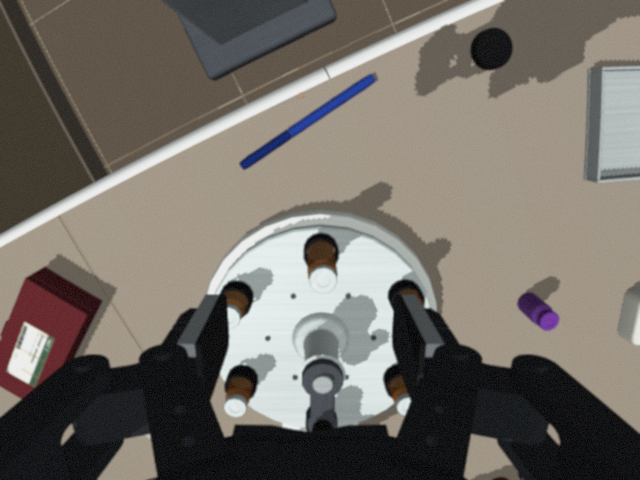

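Run:
```python
from h import *
import json
c={k:np.array(v) for k,v in json.load(open("w1.json")).items()}
print("cam",-c["R"].T@c["t"])
for uv,z in(((322,279),.113),((236,407),.084),((322,384),.112)):
    print(uv,back(c,uv,z).round(4))
for C in((.549,-.0585),):
  for k in range(6):
    th=-.422+k*np.pi/3
    X=[C[0]+.088*np.cos(th),C[1]+.088*np.sin(th),.113 if k==3 else .084]
    print(k,np.round(X,4),proj(c,X).round(0))
a=cv2.imread("pics/w1.png")[200:440,200:460]
cv2.imwrite("pics/w1c.png",cv2.resize(a,None,fx=2.5,fy=2.5,interpolation=cv2.INTER_CUBIC))
```

```text
cam [0.36813982 0.01417917 0.39124292]
(322, 279) [ 0.4716 -0.0248]
(236, 407) [ 0.5616 -0.1474]
(322, 384) [ 0.5523 -0.061 ]
0 [ 0.6293 -0.0945  0.084 ] [322. 443.]
1 [ 0.6204 -0.007   0.084 ] [409. 402.]
2 [0.5401 0.029  0.084 ] [416. 311.]
3 [ 0.4687 -0.0225  0.113 ] [323. 274.]
4 [ 0.4776 -0.11    0.084 ] [228. 313.]
5 [ 0.5579 -0.146   0.084 ] [235. 403.]
```

View pics/w1c.png

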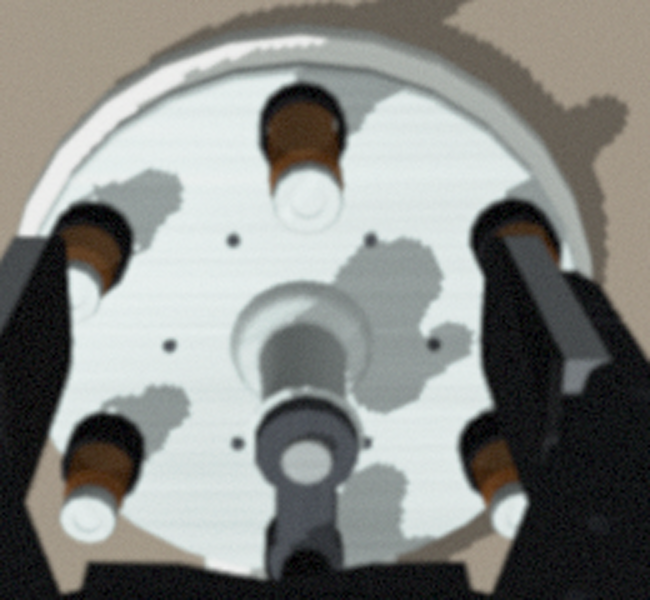

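```bash
python3 -c "
from h import *
delta([.4705,-.0238,.14],(.41,.912))"
```

```text
t 1.7 pos [ 0.4294 -0.0139  0.2587] op 0.06 F [ 0.1 -0.4  0.6]
tool cm [-4.17  0.83 11.86]
rot [-0.001 -0.002 -0.008]
R [[-0.909, 0.418, -0.002], [0.418, 0.909, -0.0], [0.002, -0.001, -1.0]]
```

Call:
{"fn": "send_rows", "kwargs": {
  "series": [
    {"tx": -2.1, "ty": 0.4, "tz": 3, "wx": 0, "wy": 0, "wz": -0.008, "jaw": 0.3},
    {"tx": -2.1, "ty": 0.4, "tz": 4, "wx": 0, "wy": 0, "wz": 0, "jaw": 0.3},
    {"tx": 0, "ty": 0, "tz": 4, "wx": 0, "wy": 0, "wz": 0, "jaw": 0.3},
    {"tx": 0, "ty": 0, "tz": 0, "wx": 0, "wy": 0, "wz": 0, "jaw": 0.3}
  ]
}}

```text
t: 2.2
tool_pos: [0.4708, -0.0198, 0.1467]
tool_rot: [-0.649, -3.074, -0.001]
contact_force: [0.4, 0.3, 0.3]
opening: 0.0597
```

Run:
```python
from h import *
delta([.4705,-.0238,.082],(.41,.912))
c=ctrl.camera_info("wrist"); im=ctrl.get_image("wrist")[:,:,::-1]
cv2.imwrite("pics/w2.png",im)
print(proj(c,[.4705,-.0238,.113]),proj(c,[.4705,-.0238,.038]))
o=ctrl.get_obs();R=Ro.from_rotvec(o["tool_rot"]).as_matrix()
print([proj(c,np.array(o["tool_pos"])+R@[0,0,s]) .round(0) for s in (-.008,0,.011)])
```

```text
t 2.2 pos [ 0.4708 -0.0198  0.1467] op 0.0597 F [0.4 0.3 0.3]
tool cm [-0.13 -0.38  6.47]
rot [ 0.001 -0.     0.006]
R [[-0.915, 0.404, -0.0], [0.404, 0.915, 0.001], [0.0, 0.001, -1.0]]
[300.85286122 287.1151653 ] [303.55721356 238.25768855]
[array([310., 341.]), array([310., 329.]), array([311., 315.])]
```

View pics/w2.png

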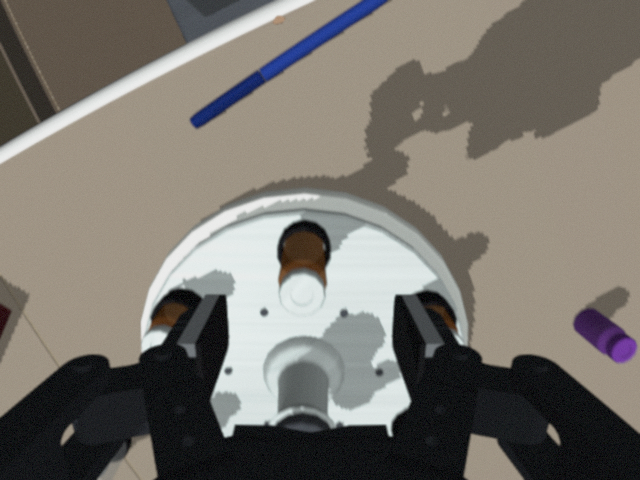

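Run:
```python
from h import *
c=ctrl.camera_info("wrist")
print(back(c,(302,294),.113), back(c,(303,247),.056), proj(c,[.4705,-.0238,.056]))
delta([.472,-.0244,.082],(.41,.912))
a=cv2.imread("pics/w2.png")[200:340,230:380]
cv2.imwrite("pics/w2c.png",cv2.resize(a,None,fx=4,fy=4,interpolation=cv2.INTER_CUBIC))
```

```text
[ 0.47645666 -0.02556421] [ 0.47317664 -0.0245901 ] [302.33855635 242.29211453]
t 2.25 pos [ 0.4725 -0.0202  0.1493] op 0.06 F [ 0.2 -0.5  0.5]
tool cm [-0.09 -0.41  6.73]
rot [0.002 0.004 0.006]
R [[-0.915, 0.404, 0.005], [0.404, 0.915, -0.0], [-0.004, 0.002, -1.0]]
```

View pics/w2c.png

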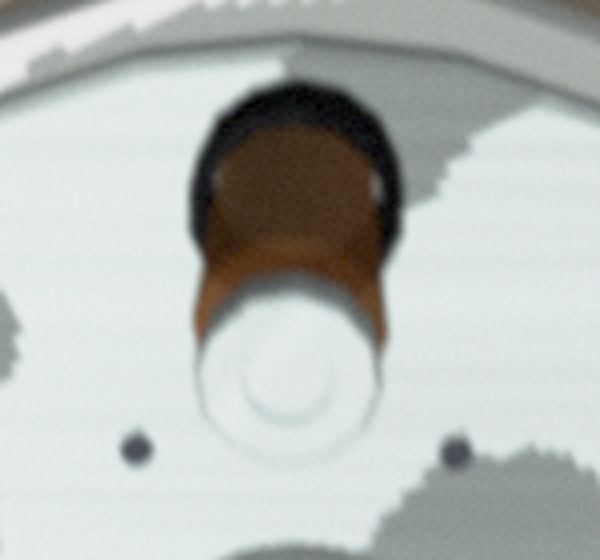

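Call:
{"fn": "send_rows", "kwargs": {
  "series": [
    {"tx": -0.1, "ty": -0.35, "tz": 2.2, "wx": 0, "wy": 0, "wz": 0.006, "jaw": 0.3},
    {"tx": 0, "ty": 0, "tz": 2.2, "wx": 0, "wy": 0, "wz": 0, "jaw": 0.3},
    {"tx": 0, "ty": 0, "tz": 2.2, "wx": 0, "wy": 0, "wz": 0, "jaw": 0.3},
    {"tx": 0, "ty": 0, "tz": 0, "wx": 0, "wy": 0, "wz": 0, "jaw": 0.3}
  ]
}}

```text
t: 2.75
tool_pos: [0.4785, -0.0226, 0.093]
tool_rot: [0.647, 3.051, 0.002]
contact_force: [-1.5, 0.5, -1.1]
opening: 0.0597
```

Run:
```python
from h import *
delta([.472,-.0244,.082],(.41,.912))
im=ctrl.get_image("wrist")[:,:,::-1]
cv2.imwrite("pics/w3.png",im)
a=ctrl.get_image("side")[140:290,200:380,::-1]
cv2.imwrite("pics/s3.png",cv2.resize(a,None,fx=4,fy=4,interpolation=cv2.INTER_CUBIC))
```

```text
t 2.75 pos [ 0.4785 -0.0226  0.093 ] op 0.0597 F [-1.5  0.5 -1.1]
tool cm [ 0.54 -0.43  1.08]
rot [0.006 0.021 0.004]
R [[-0.914, 0.406, 0.022], [0.406, 0.914, -0.003], [-0.021, 0.006, -1.0]]
```

View pics/w3.png

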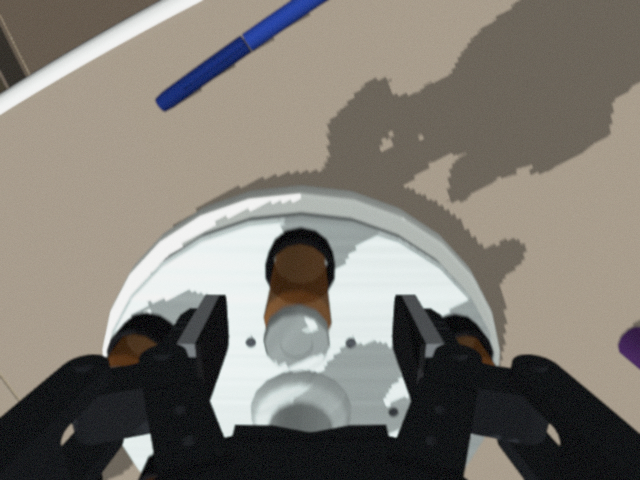

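View pics/s3.png

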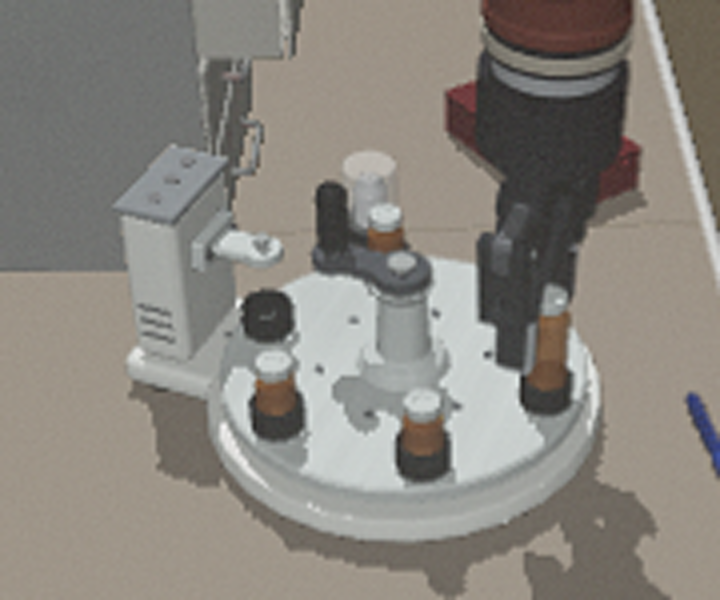

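Run:
```python
from h import *
c=ctrl.camera_info("wrist")
print(back(c,(297,343),.113),back(c,(299,263),.056),ctrl.get_obs()["tool_pos"])
```

```text
[ 0.47631096 -0.0256358 ] [ 0.47209536 -0.02425555] [ 0.48008627 -0.02303011  0.09490428]
```

Call:
{"fn": "send_rows", "kwargs": {
  "series": [
    {"tx": 0.4, "ty": -0.5, "tz": 0, "wx": 0.006, "wy": 0.021, "wz": 0.004, "jaw": 0.3},
    {"tx": 0, "ty": 0, "tz": 0, "wx": 0, "wy": 0, "wz": 0, "jaw": 0.3}
  ]
}}

```text
t: 3.1
tool_pos: [0.4759, -0.0263, 0.0981]
tool_rot: [0.656, 3.064, -0.001]
contact_force: [-0.1, 0.8, 0.3]
opening: 0.0598
```

Run:
```python
from h import *
delta([.473,-.0244,.082],(.41,.912))
c=ctrl.camera_info("wrist")
im=ctrl.get_image("wrist")[:,:,::-1]
cv2.imwrite("pics/w4.png",im)
```

```text
t 3.1 pos [ 0.4759 -0.0263  0.0981] op 0.0598 F [-0.1  0.8  0.3]
tool cm [0.36 0.06 1.61]
rot [0.001 0.008 0.   ]
R [[-0.912, 0.41, 0.008], [0.41, 0.912, -0.002], [-0.008, 0.001, -1.0]]
```

View pics/w4.png

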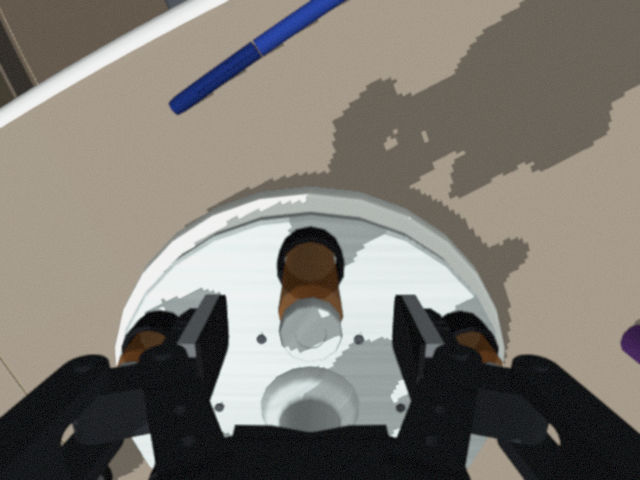

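Call:
{"fn": "send_rows", "kwargs": {
  "series": [
    {"tx": 0.2, "ty": 0, "tz": 0.8, "wx": 0, "wy": 0.008, "wz": 0, "jaw": 0.3},
    {"tx": 0.1, "ty": 0, "tz": 0.8, "wx": 0, "wy": 0.003, "wz": 0, "jaw": 0.3},
    {"tx": 0, "ty": 0, "tz": 0, "wx": 0, "wy": 0, "wz": 0, "jaw": 0.3}
  ]
}}

```text
t: 3.52
tool_pos: [0.4729, -0.025, 0.0809]
tool_rot: [-0.658, -3.069, -0.004]
contact_force: [0.4, -0.3, -0.0]
opening: 0.0594
```

Run:
```python
from h import *
delta([.4725,-.0265,.082],(.41,.912))
```

```text
t 3.52 pos [ 0.4729 -0.025   0.0809] op 0.0594 F [ 0.4 -0.3 -0. ]
tool cm [-0.02 -0.15 -0.11]
rot [ 0.001 -0.004  0.   ]
R [[-0.912, 0.41, -0.003], [0.41, 0.912, 0.003], [0.004, 0.002, -1.0]]
```

Call:
{"fn": "send_rows", "kwargs": {
  "series": [
    {"tx": 0, "ty": 0, "tz": 0, "wx": 0, "wy": 0, "wz": 0, "jaw": 0.6},
    {"tx": 0, "ty": 0, "tz": 0, "wx": 0, "wy": 0, "wz": 0, "jaw": 0.8},
    {"tx": 0, "ty": 0, "tz": 0, "wx": 0, "wy": 0, "wz": 0, "jaw": 0.9},
    {"tx": 0, "ty": 0, "tz": 0, "wx": 0, "wy": 0, "wz": 0, "jaw": 0.9}
  ],
  "squeeze": 25
}}

```text
t: 4.03
tool_pos: [0.4729, -0.025, 0.0807]
tool_rot: [-0.658, -3.068, -0.003]
contact_force: [0.6, 0.6, -0.2]
opening: 0.0223
```

Run:
```python
from h import *
delta([.4725,-.0265,.18],(.41,.912))
im=ctrl.get_image("wrist")[:,:,::-1]
cv2.imwrite("pics/w5.png",im)
a=ctrl.get_image("side")[140:290,200:380,::-1]
cv2.imwrite("pics/s5.png",cv2.resize(a,None,fx=4,fy=4,interpolation=cv2.INTER_CUBIC))
```

```text
t 4.03 pos [ 0.4729 -0.025   0.0807] op 0.0223 F [ 0.6  0.6 -0.2]
tool cm [ 0.02 -0.14 -9.93]
rot [ 0.001 -0.004  0.   ]
R [[-0.912, 0.41, -0.003], [0.41, 0.912, 0.003], [0.004, 0.001, -1.0]]
```

View pics/w5.png

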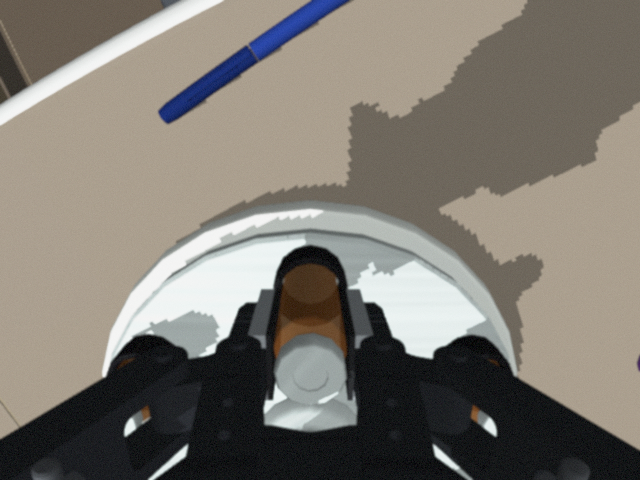

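View pics/s5.png

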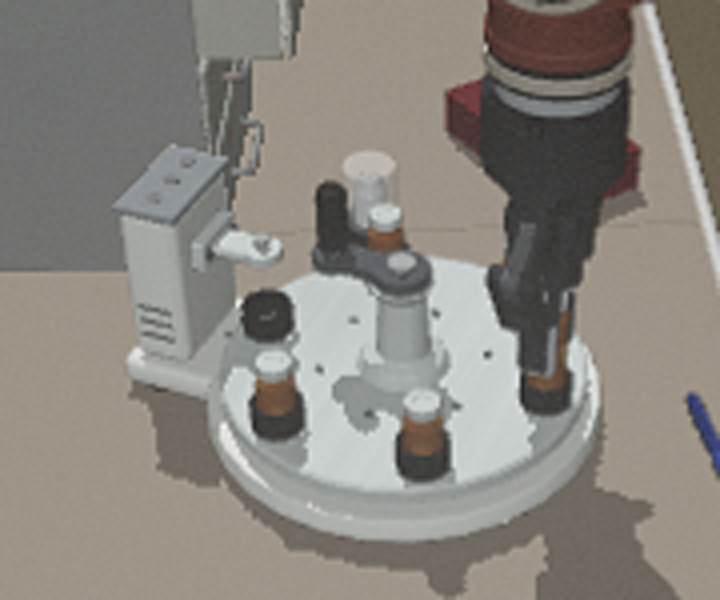

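Call:
{"fn": "send_rows", "kwargs": {
  "series": [
    {"tx": 0, "ty": 0, "tz": -0.6, "wx": 0, "wy": -0.003, "wz": 0, "jaw": 0.9},
    {"tx": 0, "ty": 0, "tz": -0.6, "wx": 0, "wy": 0, "wz": 0, "jaw": 0.9},
    {"tx": 0, "ty": 0, "tz": -0.6, "wx": 0, "wy": 0, "wz": 0, "jaw": 0.9}
  ]
}}

```text
t: 4.5
tool_pos: [0.4727, -0.025, 0.0996]
tool_rot: [-0.658, -3.071, -0.002]
contact_force: [0.9, -0.2, -0.3]
opening: 0.0222
```

Run:
```python
from h import *
delta([.4725,-.0255,.17],(.41,.912))
```

```text
t 4.5 pos [ 0.4727 -0.025   0.0996] op 0.0222 F [ 0.9 -0.2 -0.3]
tool cm [ 0.01 -0.05 -7.04]
rot [ 0.001 -0.001  0.   ]
R [[-0.912, 0.41, -0.001], [0.41, 0.912, 0.002], [0.001, 0.001, -1.0]]
```

Call:
{"fn": "send_rows", "kwargs": {
  "series": [
    {"tx": 0, "ty": 0, "tz": -1, "wx": 0, "wy": 0, "wz": 0, "jaw": 0.9},
    {"tx": 0, "ty": 0, "tz": -2, "wx": 0, "wy": 0, "wz": 0, "jaw": 0.9},
    {"tx": 0, "ty": 0, "tz": -3, "wx": 0, "wy": 0, "wz": 0, "jaw": 0.9},
    {"tx": 0, "ty": 0, "tz": -2, "wx": 0, "wy": 0, "wz": 0, "jaw": 0.9},
    {"tx": 0, "ty": 0, "tz": 0, "wx": 0, "wy": 0, "wz": 0, "jaw": 0.9}
  ]
}}

```text
t: 5.12
tool_pos: [0.4734, -0.0252, 0.1855]
tool_rot: [0.658, 3.069, 0.002]
contact_force: [-0.3, -0.5, -0.5]
opening: 0.0225
```

Run:
```python
from h import *
delta([.493,.301,.17],(.41,.912))
a=ctrl.get_image("side")[100:290,200:380,::-1]
cv2.imwrite("pics/s6.png",cv2.resize(a,None,fx=3,fy=3,interpolation=cv2.INTER_CUBIC))
```

```text
t 5.12 pos [ 0.4734 -0.0252  0.1855] op 0.0225 F [-0.3 -0.5 -0.5]
tool cm [11.59 30.56  1.59]
rot [0.002 0.002 0.   ]
R [[-0.912, 0.41, 0.003], [0.41, 0.912, 0.001], [-0.002, 0.002, -1.0]]
```

View pics/s6.png

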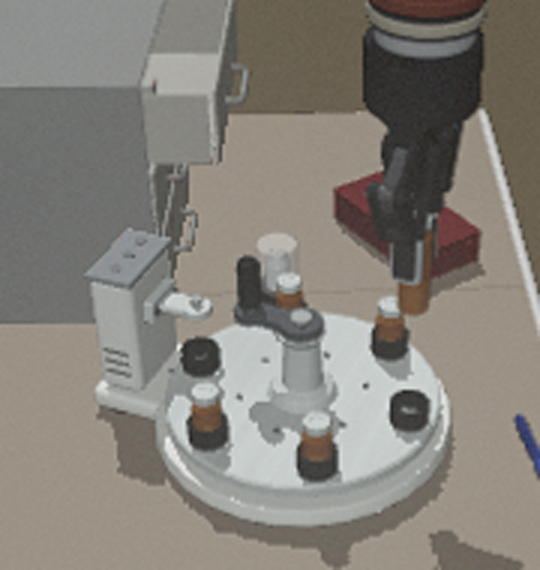

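Call:
{"fn": "send_rows", "kwargs": {
  "series": [
    {"tx": 1.0, "ty": 2.7, "tz": 0, "wx": 0, "wy": 0, "wz": 0, "jaw": 0.9},
    {"tx": 1.9, "ty": 5, "tz": 0, "wx": 0, "wy": 0, "wz": 0, "jaw": 0.9},
    {"tx": 1.9, "ty": 5, "tz": 0, "wx": 0, "wy": 0, "wz": 0, "jaw": 0.9},
    {"tx": 1.9, "ty": 5, "tz": 0, "wx": 0, "wy": 0, "wz": 0, "jaw": 0.9},
    {"tx": 1.9, "ty": 5, "tz": 0, "wx": 0, "wy": 0, "wz": 0, "jaw": 0.9}
  ]
}}

```text
t: 5.8
tool_pos: [0.4857, 0.2205, 0.1784]
tool_rot: [-0.67, -3.063, 0.003]
contact_force: [1.5, 0.5, 0.4]
opening: 0.022
```

Run:
```python
from h import *
delta([.493,.301,.15],(.41,.912))
```

```text
t 5.8 pos [0.4857 0.2205 0.1784] op 0.022 F [1.5 0.5 0.4]
tool cm [2.68 7.63 2.84]
rot [-0.003 -0.006 -0.008]
R [[-0.909, 0.417, -0.007], [0.417, 0.909, -0.0], [0.006, -0.003, -1.0]]
```

Call:
{"fn": "send_rows", "kwargs": {
  "series": [
    {"tx": 1.0, "ty": 3.4, "tz": 1, "wx": -0.003, "wy": -0.006, "wz": -0.008, "jaw": 0.9},
    {"tx": 1.0, "ty": 2.4, "tz": 1, "wx": 0, "wy": 0, "wz": 0, "jaw": 0.9},
    {"tx": 0.4, "ty": 1.2, "tz": 0.5, "wx": 0, "wy": 0, "wz": 0, "jaw": 0.9},
    {"tx": 0, "ty": 0, "tz": 0, "wx": 0, "wy": 0, "wz": 0, "jaw": 0.9}
  ]
}}

```text
t: 6.3
tool_pos: [0.4895, 0.2986, 0.1472]
tool_rot: [-0.648, -3.067, 0.008]
contact_force: [0.2, 0.0, -0.3]
opening: 0.0224
```

Run:
```python
from h import *
delta([.493,.301,.06],(.41,.912))
cv2.imwrite("pics/w7.png",ctrl.get_image("wrist")[:,:,::-1])
```

```text
t 6.3 pos [0.4895 0.2986 0.1472] op 0.0224 F [ 0.2  0.  -0.3]
tool cm [-0.27  0.42  8.72]
rot [-0.006 -0.005  0.006]
R [[-0.914, 0.405, -0.007], [0.405, 0.914, -0.004], [0.005, -0.006, -1.0]]
```

View pics/w7.png

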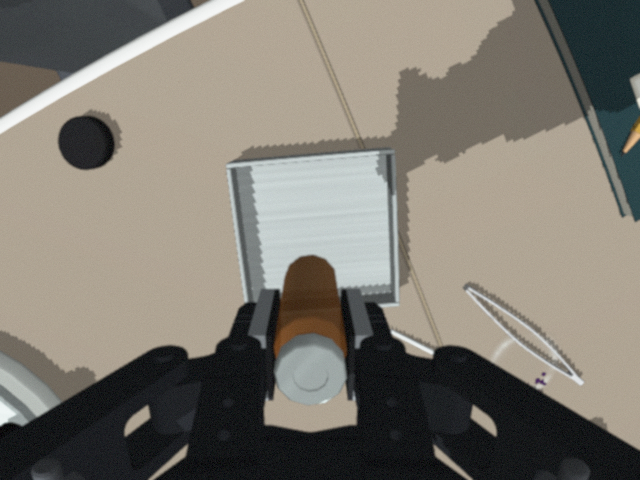

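Run:
```python
from h import *
c=ctrl.camera_info("wrist")
print(proj(c,[.4895,.2986,.022]),proj(c,[.493,.301,.003]))
X=[back(c,u,.022) for u in((228,163),(393,151),(398,303),(247,303))];print(np.round(X,3),np.mean(X,0))
```

```text
[311.81547694 229.38857757] [317.20858249 225.51043846]
[[0.43  0.269]
 [0.464 0.364]
 [0.56  0.331]
 [0.519 0.238]] [0.49320496 0.30032144]
```

Call:
{"fn": "send_rows", "kwargs": {
  "series": [
    {"tx": -0.2, "ty": 0.3, "tz": 2, "wx": -0.006, "wy": -0.005, "wz": 0.006, "jaw": 0.9},
    {"tx": 0, "ty": 0, "tz": 2, "wx": 0, "wy": 0, "wz": 0, "jaw": 0.9},
    {"tx": 0, "ty": 0, "tz": 2, "wx": 0, "wy": 0, "wz": 0, "jaw": 0.9},
    {"tx": 0, "ty": 0, "tz": 0, "wx": 0, "wy": 0, "wz": 0, "jaw": 0.9}
  ]
}}

```text
t: 6.85
tool_pos: [0.4937, 0.2969, 0.0859]
tool_rot: [0.666, 3.069, -0.0]
contact_force: [0.7, -0.1, 0.5]
opening: 0.0225
```

Run:
```python
from h import *
delta([.493,.301,.048],(.41,.912))
cv2.imwrite("pics/w8.png",ctrl.get_image("wrist")[:,:,::-1])
```

```text
t 6.85 pos [0.4937 0.2969 0.0859] op 0.0225 F [ 0.7 -0.1  0.5]
tool cm [0.24 0.35 3.79]
rot [ 0.     0.002 -0.005]
R [[-0.91, 0.414, 0.001], [0.414, 0.91, -0.001], [-0.002, 0.0, -1.0]]
```

View pics/w8.png

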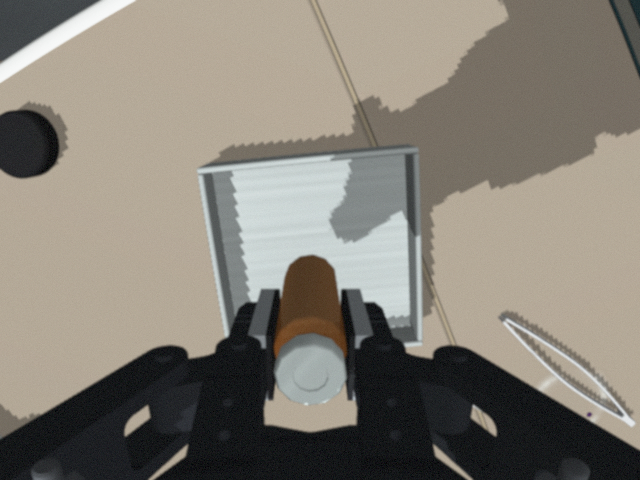

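Call:
{"fn": "send_rows", "kwargs": {
  "series": [
    {"tx": 0.1, "ty": 0.2, "tz": 1.2, "wx": 0, "wy": 0.002, "wz": -0.005, "jaw": 0.9},
    {"tx": 0, "ty": 0, "tz": 1.2, "wx": 0, "wy": 0, "wz": 0, "jaw": 0.9},
    {"tx": 0, "ty": 0, "tz": 0.6, "wx": 0, "wy": 0, "wz": 0, "jaw": 0.9},
    {"tx": 0, "ty": 0, "tz": 0, "wx": 0, "wy": 0, "wz": 0, "jaw": 0.9}
  ]
}}

```text
t: 7.4
tool_pos: [0.4956, 0.3003, 0.0567]
tool_rot: [0.657, 3.069, 0.005]
contact_force: [-0.6, 0.9, 0.1]
opening: 0.0223
```

Run:
```python
from h import *
delta([.493,.301,.046],(.41,.912))
```

```text
t 7.4 pos [0.4956 0.3003 0.0567] op 0.0223 F [-0.6  0.9  0.1]
tool cm [ 0.27 -0.04  1.07]
rot [0.004 0.003 0.001]
R [[-0.912, 0.409, 0.004], [0.409, 0.912, 0.002], [-0.003, 0.004, -1.0]]
```

Call:
{"fn": "send_rows", "kwargs": {
  "series": [
    {"tx": 0.1, "ty": 0, "tz": 0.6, "wx": 0.004, "wy": 0.003, "wz": 0, "jaw": 0.9},
    {"tx": 0, "ty": 0, "tz": 0.2, "wx": 0, "wy": 0, "wz": 0, "jaw": 0.9},
    {"tx": 0, "ty": 0, "tz": 0, "wx": 0, "wy": 0, "wz": 0, "jaw": 0.9}
  ]
}}

```text
t: 7.78
tool_pos: [0.495, 0.301, 0.0488]
tool_rot: [0.657, 3.072, 0.0]
contact_force: [0.9, -0.0, -0.3]
opening: 0.0224
```

Run:
```python
from h import *
delta([.493,.301,.046],(.41,.912))
```

```text
t 7.78 pos [0.495  0.301  0.0488] op 0.0224 F [ 0.9 -0.  -0.3]
tool cm [ 0.19 -0.08  0.28]
rot [0.    0.    0.001]
R [[-0.913, 0.409, 0.0], [0.409, 0.913, 0.0], [-0.0, 0.0, -1.0]]
```

Call:
{"fn": "send_rows", "kwargs": {
  "series": [
    {"tx": 0, "ty": 0, "tz": 0.2, "wx": 0, "wy": 0, "wz": 0, "jaw": 0.9},
    {"tx": 0, "ty": 0, "tz": 0, "wx": 0, "wy": 0, "wz": 0, "jaw": 0.9}
  ]
}}

```text
t: 8.02
tool_pos: [0.4953, 0.3011, 0.047]
tool_rot: [0.657, 3.071, 0.001]
contact_force: [0.0, 0.4, 0.4]
opening: 0.022
```

Call:
{"fn": "send_rows", "kwargs": {
  "series": [
    {"tx": 0, "ty": 0, "tz": 0.15, "wx": 0, "wy": 0, "wz": 0, "jaw": 0.9},
    {"tx": 0, "ty": 0, "tz": 0, "wx": 0, "wy": 0, "wz": 0, "jaw": 0.9}
  ]
}}

```text
t: 8.28
tool_pos: [0.4956, 0.3012, 0.0458]
tool_rot: [0.657, 3.071, 0.002]
contact_force: [-0.1, -1.5, -1.3]
opening: 0.0222
```

Call:
{"fn": "send_rows", "kwargs": {
  "series": [
    {"tx": 0, "ty": 0, "tz": 0.15, "wx": 0, "wy": 0, "wz": 0, "jaw": 0.9},
    {"tx": 0, "ty": 0, "tz": 0, "wx": 0, "wy": 0, "wz": 0, "jaw": 0.9}
  ]
}}

```text
t: 8.52
tool_pos: [0.4962, 0.3013, 0.0458]
tool_rot: [0.657, 3.07, 0.002]
contact_force: [0.5, 0.5, -0.1]
opening: 0.0221
```

Run:
```python
from h import *
delta([.493,.301,.046],(.41,.912))
a=ctrl.get_image("side")[300:420,270:420,::-1]
cv2.imwrite("pics/s9.png",cv2.resize(a,None,fx=5,fy=5,interpolation=cv2.INTER_CUBIC))
```

```text
t 8.53 pos [0.4962 0.3013 0.0458] op 0.0221 F [ 0.5  0.5 -0.1]
tool cm [ 0.28 -0.16 -0.02]
rot [0.002 0.002 0.001]
R [[-0.913, 0.409, 0.002], [0.409, 0.913, 0.001], [-0.002, 0.002, -1.0]]
```

View pics/s9.png

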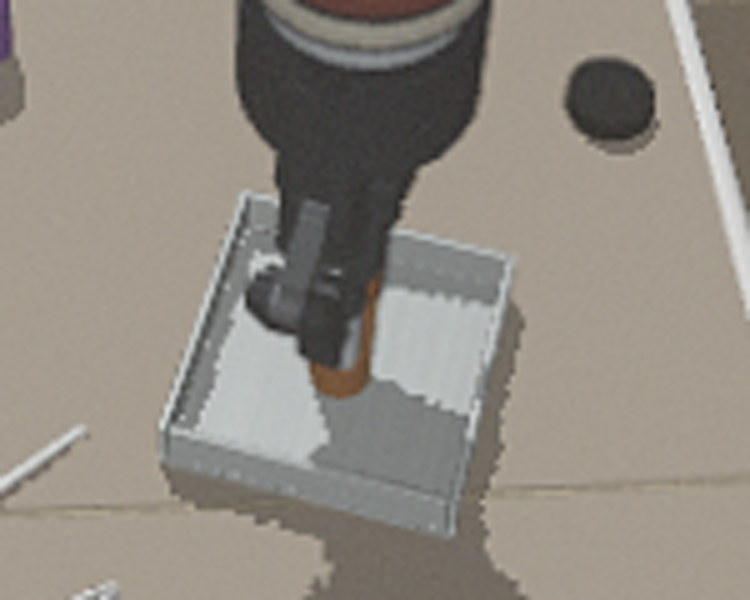

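Call:
{"fn": "send_rows", "kwargs": {
  "series": [
    {"tx": 0, "ty": 0, "tz": 0.2, "wx": 0, "wy": 0, "wz": 0, "jaw": 0.9},
    {"tx": 0, "ty": 0, "tz": 0, "wx": 0, "wy": 0, "wz": 0, "jaw": 0.9}
  ]
}}

```text
t: 8.82
tool_pos: [0.4968, 0.3015, 0.0458]
tool_rot: [0.656, 3.069, 0.001]
contact_force: [0.5, -0.1, -0.1]
opening: 0.0222
```

Call:
{"fn": "send_rows", "kwargs": {
  "series": [
    {"tx": 0, "ty": 0, "tz": 0, "wx": 0, "wy": 0, "wz": 0, "jaw": 0.7},
    {"tx": 0, "ty": 0, "tz": 0, "wx": 0, "wy": 0, "wz": 0, "jaw": 0.6},
    {"tx": 0, "ty": 0, "tz": 0, "wx": 0, "wy": 0, "wz": 0, "jaw": 0.4},
    {"tx": 0, "ty": 0, "tz": 0, "wx": 0, "wy": 0, "wz": 0, "jaw": 0.3}
  ]
}}

```text
t: 9.32
tool_pos: [0.4962, 0.3012, 0.0445]
tool_rot: [0.656, 3.071, 0.0]
contact_force: [0.3, -0.5, -0.1]
opening: 0.0601
```

Run:
```python
from h import *
delta([.493,.301,.046],(.41,.912))
cv2.imwrite("pics/w10.png",ctrl.get_image("wrist")[:,:,::-1])
```

```text
t 9.32 pos [0.4962 0.3012 0.0445] op 0.0601 F [ 0.3 -0.5 -0.1]
tool cm [ 0.28 -0.15 -0.15]
rot [0.    0.001 0.001]
R [[-0.913, 0.409, 0.002], [0.409, 0.913, -0.0], [-0.002, 0.0, -1.0]]
```

View pics/w10.png

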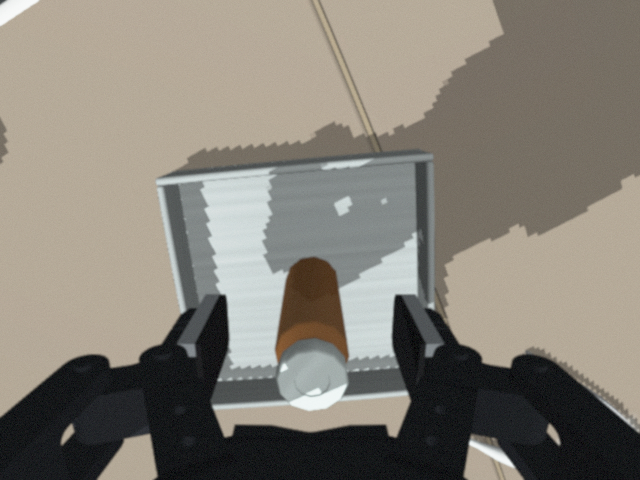

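Call:
{"fn": "send_rows", "kwargs": {
  "series": [
    {"tx": 0, "ty": 0, "tz": -1.5, "wx": 0, "wy": 0, "wz": 0, "jaw": 0.3},
    {"tx": 0, "ty": 0, "tz": -3, "wx": 0, "wy": 0, "wz": 0, "jaw": 0.3},
    {"tx": 0, "ty": 0, "tz": -5, "wx": 0, "wy": 0, "wz": 0, "jaw": 0.3},
    {"tx": 0, "ty": 0, "tz": -6, "wx": 0, "wy": 0, "wz": 0, "jaw": 0.3},
    {"tx": 0, "ty": 0, "tz": -3, "wx": 0, "wy": 0, "wz": 0, "jaw": 0.3}
  ]
}}

```text
t: 10.0
tool_pos: [0.4944, 0.3006, 0.2357]
tool_rot: [-0.656, -3.071, 0.003]
contact_force: [0.1, -0.1, 0.0]
opening: 0.06
```

Run:
```python
from h import *
delta([.55,-.06,.23],(.41,.912))
cv2.imwrite("pics/w11.png",ctrl.get_image("wrist")[:,:,::-1])
a=ctrl.get_image("side")[150:420,210:420,::-1]
cv2.imwrite("pics/s11.png",cv2.resize(a,None,fx=2.2,fy=2.2,interpolation=cv2.INTER_CUBIC))
```

```text
t 10.0 pos [0.4944 0.3006 0.2357] op 0.06 F [ 0.1 -0.1  0. ]
tool cm [-19.82 -30.63   0.63]
rot [-0.002 -0.001  0.001]
R [[-0.913, 0.409, -0.002], [0.409, 0.913, -0.002], [0.001, -0.002, -1.0]]
```

View pics/s11.png

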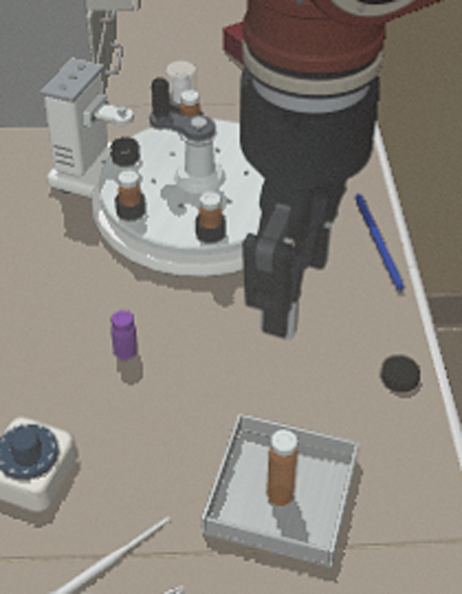

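Call:
{"fn": "send_rows", "kwargs": {
  "series": [
    {"tx": -2.0, "ty": -2.8, "tz": 0, "wx": 0, "wy": 0, "wz": 0, "jaw": 0.3},
    {"tx": -3.6, "ty": -5, "tz": 0, "wx": 0, "wy": 0, "wz": 0, "jaw": 0.3},
    {"tx": -3.6, "ty": -5, "tz": 0, "wx": 0, "wy": 0, "wz": 0, "jaw": 0.3},
    {"tx": -3.6, "ty": -5, "tz": 0, "wx": 0, "wy": 0, "wz": 0, "jaw": 0.3},
    {"tx": -3.6, "ty": -5, "tz": 0, "wx": 0, "wy": 0, "wz": 0, "jaw": 0.3}
  ]
}}

```text
t: 10.72
tool_pos: [0.5512, 0.0233, 0.2346]
tool_rot: [-0.643, -3.074, -0.001]
contact_force: [1.5, -0.3, 0.4]
opening: 0.0598
```

Run:
```python
from h import *
delta([.585,-.075,.24],(.41,.912))
```

```text
t 10.72 pos [0.5512 0.0233 0.2346] op 0.0598 F [ 1.5 -0.3  0.4]
tool cm [-7.04 -7.65 -0.55]
rot [ 0.    -0.001  0.01 ]
R [[-0.916, 0.401, -0.001], [0.401, 0.916, 0.001], [0.001, 0.0, -1.0]]
```

Call:
{"fn": "send_rows", "kwargs": {
  "series": [
    {"tx": -3.4, "ty": -3.8, "tz": 0, "wx": 0, "wy": 0, "wz": 0.01, "jaw": 0.4},
    {"tx": -2.4, "ty": -2.5, "tz": 0, "wx": 0, "wy": 0, "wz": 0, "jaw": 0.4},
    {"tx": -1.2, "ty": -1.3, "tz": 0, "wx": 0, "wy": 0, "wz": 0, "jaw": 0.4},
    {"tx": 0, "ty": 0, "tz": 0, "wx": 0, "wy": 0, "wz": 0, "jaw": 0.4}
  ]
}}

```text
t: 11.22
tool_pos: [0.5828, -0.081, 0.2305]
tool_rot: [-0.667, -3.063, -0.002]
contact_force: [0.2, 0.6, -0.2]
opening: 0.0516
```

Run:
```python
from h import *
delta([.59,-.077,.16],(.41,.912))
c=ctrl.camera_info("wrist")
cv2.imwrite("pics/w12.png",ctrl.get_image("wrist")[:,:,::-1])
print(proj(c,[.59,-.077,.151]))
for uv in((0,0),):
  pass
import json
json.dump({k:np.array(v).tolist() for k,v in c.items()},open("w12.json","w"))
```

```text
t 11.22 pos [ 0.5828 -0.081   0.2305] op 0.0516 F [ 0.2  0.6 -0.2]
tool cm [-0.54  0.67  7.05]
rot [-0.    -0.007 -0.006]
R [[-0.909, 0.416, -0.006], [0.416, 0.91, 0.003], [0.007, -0.0, -1.0]]
[322.36101301 260.89301536]
```

View pics/w12.png

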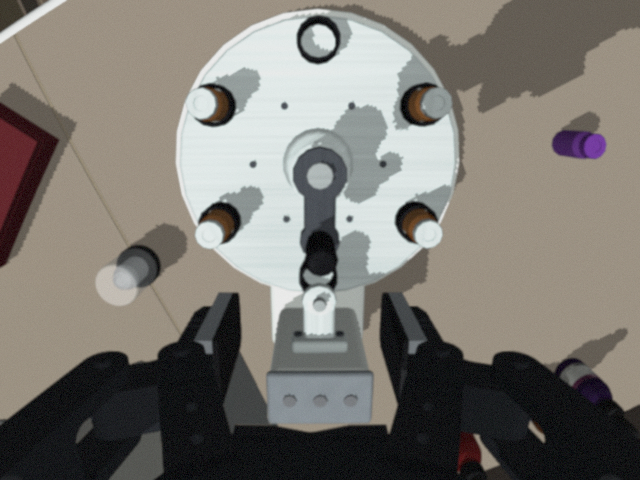

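Run:
```python
from h import *
import json
c={k:np.array(v) for k,v in json.load(open("w12.json")).items()}
a=cv2.imread("pics/w12.png")[0:330,160:480]
cv2.imwrite("pics/w12c.png",cv2.resize(a,None,fx=1.8,fy=1.8,interpolation=cv2.INTER_CUBIC))
P=[(4,.088,.084,(205,104)),(2,.088,.084,(432,103)),(5,.088,.084,(210,234)),(1,.088,.084,(428,233)),(3,.088,.056,(319,40)),(0,.042,.151,(321,258))]
def f(q):
    r=[]
    for k,R,z,uv in P:
        th=q[2]+k*np.pi/3
        r.append(proj(c,[q[0]+R*np.cos(th),q[1]+R*np.sin(th),z])-uv)
    return np.concatenate(r)
s=least_squares(f,[.55,-.06,-.42]);print(s.x,s.fun.round(1))
```

```text
[ 0.5525335  -0.06072072 -0.42354677] [-4.3 -1.5  5.1 -1.2 -1.   0.2  0.7  0.4 -0.8 -2.8  0.3  4.9]
```

View pics/w12c.png

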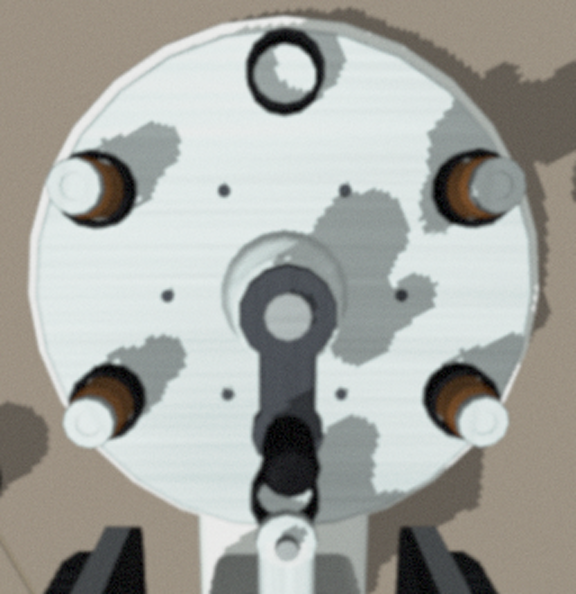

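Run:
```python
from h import *
import json
c={k:np.array(v) for k,v in json.load(open("w12.json")).items()}
P=[(4,.088,.084,(202,103)),(2,.088,.084,(436.5,103)),(5,.088,.084,(210,235)),(1,.088,.084,(428,235)),(3,.088,.056,(318.5,39)),(0,.042,.151,(321,263))]
R0=c["R"].copy()
cc=-R0.T@c["t"]
def f(q,n=3):
    r=[]
    d=dict(c)
    if n>3:
        d["R"]=Ro.from_rotvec(q[3:6]).as_matrix()@R0; d["t"]=-d["R"]@(cc+[0,0,q[6]])
    for k,R,z,uv in P:
        th=q[2]+k*np.pi/3
        r.append(proj(d,[q[0]+R*np.cos(th),q[1]+R*np.sin(th),z])-uv)
    r=np.concatenate(r)
    return np.r_[r,q[3:6]/.01,q[6]/.003] if n>3 else r
s=least_squares(f,[.55,-.06,-.42]);print(s.x,s.fun.round(1))
s=least_squares(f,[.55,-.06,-.42,0,0,0,0],args=(7,));print(s.x.round(4),s.fun.round(1))
t=s.x[2];print("grip",s.x[0]+.042*np.cos(t),s.x[1]+.042*np.sin(t), back(c,(321,263),.151))
```

```text
[ 0.55316164 -0.06089187 -0.42630656] [-0.9  0.2  0.8  0.1 -1.  -0.2  0.6 -0.4  0.2 -0.9  0.3  1.1]
[ 5.523e-01 -6.090e-02 -4.260e-01 -3.300e-03  1.500e-03  4.000e-04
  1.400e-03] [-0.3  0.5  0.2  0.4 -0.5 -0.4  0.2 -0.6  0.2 -0.1  0.1  0.2 -0.3  0.2
  0.   0.5]
grip 0.5905146259506547 -0.07830263316489872 [ 0.59078333 -0.07814561]
```

Run:
```python
from h import *
delta([.5908,-.0783,.131],(.41,.912))
```

```text
t 11.28 pos [ 0.5826 -0.0803  0.2305] op 0.0516 F [-0.1 -0.4 -0.3]
tool cm [-0.73  0.52  9.95]
rot [-0.    -0.007 -0.005]
R [[-0.91, 0.415, -0.007], [0.415, 0.91, 0.003], [0.007, -0.0, -1.0]]
```

Call:
{"fn": "send_rows", "kwargs": {
  "series": [
    {"tx": -0.7, "ty": 0.5, "tz": 1.5, "wx": 0, "wy": -0.007, "wz": -0.005, "jaw": 0.4},
    {"tx": 0, "ty": 0, "tz": 2, "wx": 0, "wy": 0, "wz": 0, "jaw": 0.4},
    {"tx": 0, "ty": 0, "tz": 2, "wx": 0, "wy": 0, "wz": 0, "jaw": 0.4},
    {"tx": 0, "ty": 0, "tz": 0, "wx": 0, "wy": 0, "wz": 0, "jaw": 0.4}
  ]
}}

```text
t: 11.78
tool_pos: [0.5898, -0.0741, 0.1694]
tool_rot: [-0.65, -3.07, -0.001]
contact_force: [-0.8, -0.3, 0.4]
opening: 0.0514
```

Run:
```python
from h import *
delta([.5908,-.0783,.131],(.41,.912))
c=ctrl.camera_info("wrist")
cv2.imwrite("pics/w13.png",ctrl.get_image("wrist")[:,:,::-1])
print(proj(c,[.5908,-.0783,.151]))
```

```text
t 11.78 pos [ 0.5898 -0.0741  0.1694] op 0.0514 F [-0.8 -0.3  0.4]
tool cm [-0.28 -0.34  3.84]
rot [-0.    -0.004  0.005]
R [[-0.914, 0.405, -0.003], [0.405, 0.914, 0.001], [0.004, -0.0, -1.0]]
[300.9650746  305.46109053]
```

View pics/w13.png

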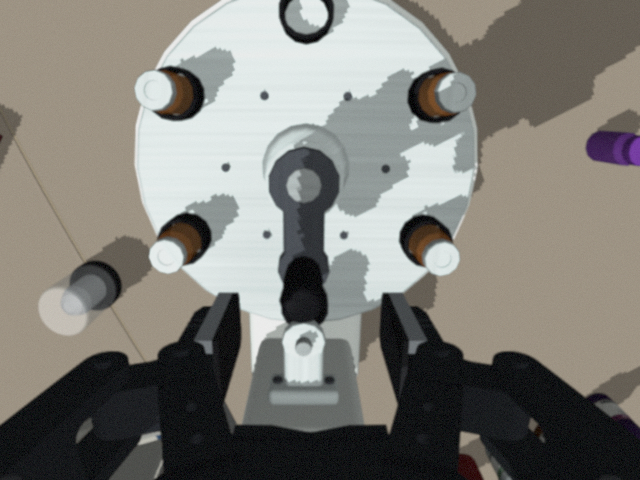

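Call:
{"fn": "send_rows", "kwargs": {
  "series": [
    {"tx": -0.1, "ty": -0.3, "tz": 0, "wx": 0, "wy": -0.004, "wz": 0.005, "jaw": 0.4},
    {"tx": 0, "ty": 0, "tz": 1.8, "wx": 0, "wy": 0, "wz": 0, "jaw": 0.4},
    {"tx": 0, "ty": 0, "tz": 1.5, "wx": 0, "wy": 0, "wz": 0, "jaw": 0.4},
    {"tx": 0, "ty": 0, "tz": 0, "wx": 0, "wy": 0, "wz": 0, "jaw": 0.4}
  ]
}}

```text
t: 12.32
tool_pos: [0.591, -0.0782, 0.137]
tool_rot: [0.659, 3.066, -0.001]
contact_force: [-0.3, 1.6, 0.4]
opening: 0.0515
```

Run:
```python
from h import *
delta([.5908,-.0783,.131],(.41,.912))
```

```text
t 12.32 pos [ 0.591  -0.0782  0.137 ] op 0.0515 F [-0.3  1.6  0.4]
tool cm [ 0.01 -0.02  0.6 ]
rot [ 0.001  0.005 -0.001]
R [[-0.912, 0.411, 0.005], [0.411, 0.912, -0.002], [-0.005, 0.001, -1.0]]
```

Aligned within a millimetre. Lower a little and pinch.

Call:
{"fn": "send_rows", "kwargs": {
  "series": [
    {"tx": 0, "ty": 0, "tz": 0.5, "wx": 0, "wy": 0.004, "wz": 0, "jaw": 0.4},
    {"tx": 0, "ty": 0, "tz": 0, "wx": 0, "wy": 0, "wz": 0, "jaw": 0.6},
    {"tx": 0, "ty": 0, "tz": 0, "wx": 0, "wy": 0, "wz": 0, "jaw": 0.8},
    {"tx": 0, "ty": 0, "tz": 0, "wx": 0, "wy": 0, "wz": 0, "jaw": 0.95},
    {"tx": 0, "ty": 0, "tz": 0, "wx": 0, "wy": 0, "wz": 0, "jaw": 0.95}
  ],
  "squeeze": 25
}}

```text
t: 12.95
tool_pos: [0.5915, -0.0784, 0.1323]
tool_rot: [0.659, 3.07, 0.0]
contact_force: [0.4, 0.2, -1.6]
opening: 0.0173
```

```bash
cat >> h.py <<'E'
C=np.array([.5527,-.0609]); PSI=-.426
def plan(n=5,step=.2,sgn=1,C=C,extra=0,z=.132,Rad=.042):
    o=ctrl.get_obs(); R=Ro.from_rotvec(o["tool_rot"]).as_matrix(); p=np.array(o["tool_pos"])
    d=p[:2]-C; a=np.arctan2(d[1],d[0])
    print("t",round(o["t"],2),"p",p.round(4),"r mm",round(np.hypot(*d)*1000,1),"ang-psi deg",round(np.degrees(a-PSI)%360,1),"F",np.round(o["contact_force"],1),"T",np.round(o["wrist_torque"],2),"op",round(o["opening"],4))
    R0=np.c_[[-.912,.41,0],[.41,.912,0],[0,0,-1]]
    print("rotfix",Ro.from_matrix(R.T@R0).as_rotvec().round(3))
    cur=p[:2]
    for i in range(1,n+1):
        b=a+sgn*step*i; nx=C+Rad*np.array([np.cos(b),np.sin(b)])
        v=R.T@np.r_[nx-cur,0]*100
        print("row",v[:2].round(2)); cur=nx
    print("dz tool", round((p[2]-z)*100,2))
E
python3 - <<'E'
from h import *
plan()
E
```

```text
t 12.95 p [ 0.5915 -0.0784  0.1323] r mm 42.5 ang-psi deg 0.1 F [ 0.4  0.2 -1.6] T [-0.04 -0.    0.01] op 0.0173
rotfix [ 0.001  0.002 -0.001]
row [0.14 0.83]
row [0.25 0.8 ]
row [0.4  0.74]
row [0.54 0.64]
row [0.66 0.52]
dz tool 0.03
```

Call:
{"fn": "send_rows", "kwargs": {
  "series": [
    {"tx": 0.1, "ty": 0.6, "tz": 0, "wx": 0, "wy": 0, "wz": 0, "jaw": 0.95},
    {"tx": 0.2, "ty": 0.8, "tz": 0, "wx": 0, "wy": 0, "wz": 0, "jaw": 0.95},
    {"tx": 0.35, "ty": 0.75, "tz": 0, "wx": 0, "wy": 0, "wz": 0, "jaw": 0.95}
  ]
}}

```text
t: 13.32
tool_pos: [0.5949, -0.0565, 0.1322]
tool_rot: [0.661, 3.068, -0.003]
contact_force: [-1.0, -2.0, -0.5]
opening: 0.0177
```

Run:
```python
from h import *
plan(step=.25)
```

```text
t 13.32 p [ 0.5949 -0.0565  0.1322] r mm 42.4 ang-psi deg 30.3 F [-1.  -2.  -0.5] T [-0.4   0.19  0.02] op 0.0177
rotfix [-0.001  0.004 -0.002]
row [0.67 0.81]
row [0.82 0.65]
row [0.96 0.43]
row [1.03 0.18]
row [ 1.04 -0.09]
dz tool 0.02
```

Call:
{"fn": "send_rows", "kwargs": {
  "series": [
    {"tx": 0.67, "ty": 0.81, "tz": 0, "wx": 0, "wy": 0, "wz": 0, "jaw": 0.95},
    {"tx": 0.82, "ty": 0.65, "tz": 0, "wx": 0, "wy": 0, "wz": 0, "jaw": 0.95},
    {"tx": 0.96, "ty": 0.43, "tz": 0, "wx": 0, "wy": 0, "wz": 0, "jaw": 0.95},
    {"tx": 1.03, "ty": 0.18, "tz": 0, "wx": 0, "wy": 0, "wz": 0, "jaw": 0.95}
  ]
}}

```text
t: 13.82
tool_pos: [0.5695, -0.0222, 0.1322]
tool_rot: [0.659, 3.07, -0.012]
contact_force: [-1.0, -9.8, -0.7]
opening: 0.0171
```

Run:
```python
from h import *
plan(step=.25)
a=ctrl.get_image("side")[100:290,200:380,::-1]
cv2.imwrite("pics/s14.png",cv2.resize(a,None,fx=3,fy=3,interpolation=cv2.INTER_CUBIC))
```

```text
t 13.82 p [ 0.5695 -0.0222  0.1322] r mm 42.2 ang-psi deg 90.9 F [-1.  -9.8 -0.7] T [-1.47  0.15  0.02] op 0.0171
rotfix [-0.007  0.004 -0.   ]
row [ 1.04 -0.16]
row [ 0.97 -0.4 ]
row [ 0.84 -0.62]
row [ 0.66 -0.81]
row [ 0.44 -0.95]
dz tool 0.02
```

View pics/s14.png

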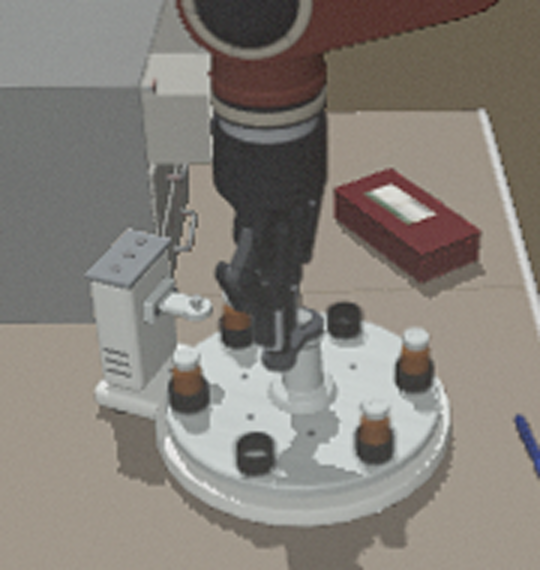

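Call:
{"fn": "send_rows", "kwargs": {
  "series": [
    {"tx": 1.04, "ty": -0.22, "tz": 0, "wx": -0.005, "wy": 0.003, "wz": 0, "jaw": 0.95},
    {"tx": 0.97, "ty": -0.42, "tz": 0, "wx": 0, "wy": 0, "wz": 0, "jaw": 0.95},
    {"tx": 0.84, "ty": -0.62, "tz": 0, "wx": 0, "wy": 0, "wz": 0, "jaw": 0.95},
    {"tx": 0.66, "ty": -0.81, "tz": 0, "wx": 0, "wy": 0, "wz": 0, "jaw": 0.95}
  ]
}}

```text
t: 14.38
tool_pos: [0.5283, -0.0269, 0.1323]
tool_rot: [0.654, 3.063, -0.009]
contact_force: [7.8, -6.1, -6.3]
opening: 0.0173
```

Run:
```python
from h import *
plan(step=.25)
```

```text
t 14.38 p [ 0.5283 -0.0269  0.1323] r mm 41.8 ang-psi deg 150.1 F [ 7.8 -6.1 -6.3] T [-0.93 -1.2  -0.01] op 0.0173
rotfix [-0.004  0.011  0.001]
row [ 0.43 -0.95]
row [ 0.16 -1.04]
row [-0.1  -1.04]
row [-0.36 -0.98]
row [-0.59 -0.87]
dz tool 0.03
```

Call:
{"fn": "send_rows", "kwargs": {
  "series": [
    {"tx": 0.36, "ty": -0.98, "tz": 0, "wx": -0.003, "wy": 0.008, "wz": 0, "jaw": 0.95},
    {"tx": 0.12, "ty": -1.04, "tz": 0, "wx": 0, "wy": 0, "wz": 0, "jaw": 0.95},
    {"tx": -0.14, "ty": -1.04, "tz": 0, "wx": 0, "wy": 0, "wz": 0, "jaw": 0.95},
    {"tx": -0.38, "ty": -0.98, "tz": 0, "wx": 0, "wy": 0, "wz": 0, "jaw": 0.95}
  ]
}}

```text
t: 14.88
tool_pos: [0.5111, -0.061, 0.1322]
tool_rot: [0.653, 3.068, 0.011]
contact_force: [0.3, 2.8, -0.4]
opening: 0.0175
```

Run:
```python
from h import *
plan(step=.25)
a=ctrl.get_image("side")[100:290,200:380,::-1]
cv2.imwrite("pics/s15.png",cv2.resize(a,None,fx=3,fy=3,interpolation=cv2.INTER_CUBIC))
```

```text
t 14.88 p [ 0.5111 -0.061   0.1322] r mm 41.6 ang-psi deg 204.5 F [ 0.3  2.8 -0.4] T [0.31 0.12 0.02] op 0.0175
rotfix [0.007 0.003 0.003]
row [-0.51 -0.91]
row [-0.75 -0.73]
row [-0.91 -0.52]
row [-1.01 -0.28]
row [-1.05 -0.03]
dz tool 0.02
```

View pics/s15.png

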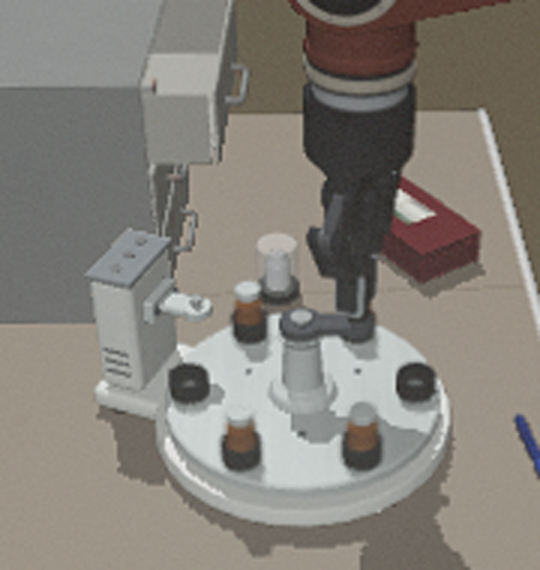

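Call:
{"fn": "send_rows", "kwargs": {
  "series": [
    {"tx": -0.51, "ty": -0.88, "tz": 0, "wx": 0.005, "wy": 0.003, "wz": 0.003, "jaw": 0.95},
    {"tx": -0.75, "ty": -0.7, "tz": 0, "wx": 0, "wy": 0, "wz": 0, "jaw": 0.95},
    {"tx": -0.91, "ty": -0.5, "tz": 0, "wx": 0, "wy": 0, "wz": 0, "jaw": 0.95},
    {"tx": -1.01, "ty": -0.26, "tz": 0, "wx": 0, "wy": 0, "wz": 0, "jaw": 0.95}
  ]
}}

```text
t: 15.42
tool_pos: [0.5317, -0.0976, 0.1322]
tool_rot: [0.661, 3.071, 0.006]
contact_force: [-0.1, 6.4, 0.7]
opening: 0.0173
```

Run:
```python
from h import *
plan(step=.25)
```

```text
t 15.43 p [ 0.5317 -0.0976  0.1322] r mm 42.3 ang-psi deg 264.6 F [-0.1  6.4  0.7] T [ 0.98 -0.04  0.05] op 0.0173
rotfix [ 0.004 -0.001 -0.002]
row [-1.05  0.06]
row [-1.01  0.29]
row [-0.9   0.53]
row [-0.75  0.74]
row [-0.54  0.9 ]
dz tool 0.02
```

Call:
{"fn": "send_rows", "kwargs": {
  "series": [
    {"tx": -1.05, "ty": 0.12, "tz": 0, "wx": 0.003, "wy": 0, "wz": 0, "jaw": 0.95},
    {"tx": -1.01, "ty": 0.32, "tz": 0, "wx": 0, "wy": 0, "wz": 0, "jaw": 0.95},
    {"tx": -0.88, "ty": 0.53, "tz": 0, "wx": 0, "wy": 0, "wz": 0, "jaw": 0.95},
    {"tx": -0.72, "ty": 0.74, "tz": 0, "wx": 0, "wy": 0, "wz": 0, "jaw": 0.95}
  ]
}}

```text
t: 15.92
tool_pos: [0.574, -0.0979, 0.1322]
tool_rot: [-0.661, -3.066, 0.0]
contact_force: [-5.4, 4.8, 5.3]
opening: 0.0175
```

Run:
```python
from h import *
plan(step=.2)
```

```text
t 15.93 p [ 0.574  -0.0979  0.1322] r mm 42.7 ang-psi deg 324.3 F [-5.4  4.8  5.3] T [ 0.71  0.84 -0.03] op 0.0175
rotfix [-0.001 -0.005 -0.002]
row [-0.36  0.77]
row [-0.27  0.79]
row [-0.1   0.83]
row [0.06 0.84]
row [0.23 0.81]
dz tool 0.02
```

Call:
{"fn": "send_rows", "kwargs": {
  "series": [
    {"tx": -0.4, "ty": 0.77, "tz": 0, "wx": 0, "wy": -0.003, "wz": -0.002, "jaw": 0.95},
    {"tx": -0.25, "ty": 0.79, "tz": 0, "wx": 0, "wy": 0, "wz": 0, "jaw": 0.95},
    {"tx": -0.1, "ty": 0.7, "tz": 0, "wx": 0, "wy": 0, "wz": 0, "jaw": 0.95},
    {"tx": 0, "ty": 0, "tz": 0, "wx": 0, "wy": 0, "wz": 0, "jaw": 0.95}
  ]
}}

```text
t: 16.42
tool_pos: [0.5915, -0.0786, 0.1322]
tool_rot: [-0.656, -3.07, 0.003]
contact_force: [-2.6, 2.7, 2.6]
opening: 0.0172
```

Run:
```python
from h import *
plan(step=.2)
delta([.5915,-.0784,.1323],(.41,.912))
```

```text
t 16.43 p [ 0.5915 -0.0786  0.1322] r mm 42.6 ang-psi deg 359.9 F [-2.6  2.7  2.6] T [ 0.56  0.32 -0.01] op 0.0172
rotfix [-0.002 -0.002  0.001]
row [0.14 0.84]
row [0.24 0.8 ]
row [0.4  0.74]
row [0.54 0.64]
row [0.65 0.53]
dz tool 0.02
t 16.43 pos [ 0.5915 -0.0786  0.1322] op 0.0172 F [-2.6  2.7  2.6]
tool cm [ 0.01  0.02 -0.01]
rot [-0.002 -0.002  0.001]
R [[-0.913, 0.409, -0.003], [0.409, 0.913, -0.001], [0.002, -0.002, -1.0]]
```

Call:
{"fn": "send_rows", "kwargs": {
  "series": [
    {"tx": 0, "ty": 0, "tz": 0, "wx": 0, "wy": 0, "wz": 0, "jaw": 0.7},
    {"tx": 0, "ty": 0, "tz": 0, "wx": 0, "wy": 0, "wz": 0, "jaw": 0.5},
    {"tx": 0, "ty": 0, "tz": 0, "wx": 0, "wy": 0, "wz": 0, "jaw": 0.4},
    {"tx": 0, "ty": 0, "tz": -1.5, "wx": 0, "wy": 0, "wz": 0, "jaw": 0.4},
    {"tx": 0, "ty": 0, "tz": -2, "wx": 0, "wy": 0, "wz": 0, "jaw": 0.4}
  ]
}}

```text
t: 17.05
tool_pos: [0.5918, -0.0795, 0.1675]
tool_rot: [-0.657, -3.071, 0.005]
contact_force: [-0.4, 1.2, 0.0]
opening: 0.0515
```

Call:
{"fn": "send_rows", "kwargs": {
  "series": [
    {"tx": 0, "ty": 0, "tz": -3, "wx": 0, "wy": 0, "wz": 0, "jaw": 0.4},
    {"tx": 0.5, "ty": -0.3, "tz": -3, "wx": 0, "wy": 0, "wz": 0, "jaw": 0.4},
    {"tx": 0.3, "ty": 0, "tz": -1, "wx": 0, "wy": 0, "wz": 0, "jaw": 0.4},
    {"tx": 0, "ty": 0, "tz": 0, "wx": 0, "wy": 0, "wz": 0, "jaw": 0.4}
  ]
}}

```text
t: 17.55
tool_pos: [0.5851, -0.0794, 0.2475]
tool_rot: [0.656, 3.062, -0.006]
contact_force: [0.5, -0.3, -1.0]
opening: 0.0512
```

Run:
```python
from h import *
delta([.5828,-.081,.2305],(.41,.912))
cv2.imwrite("pics/w20.png",ctrl.get_image("wrist")[:,:,::-1])
a=ctrl.get_image("side")[:,:,::-1]
cv2.imwrite("pics/side20.png",a)
```

```text
t 17.55 pos [ 0.5851 -0.0794  0.2475] op 0.0512 F [ 0.5 -0.3 -1. ]
tool cm [ 0.17 -0.24  1.7 ]
rot [-0.002  0.01   0.001]
R [[-0.912, 0.41, 0.009], [0.41, 0.912, -0.006], [-0.01, -0.002, -1.0]]
```

View pics/w20.png

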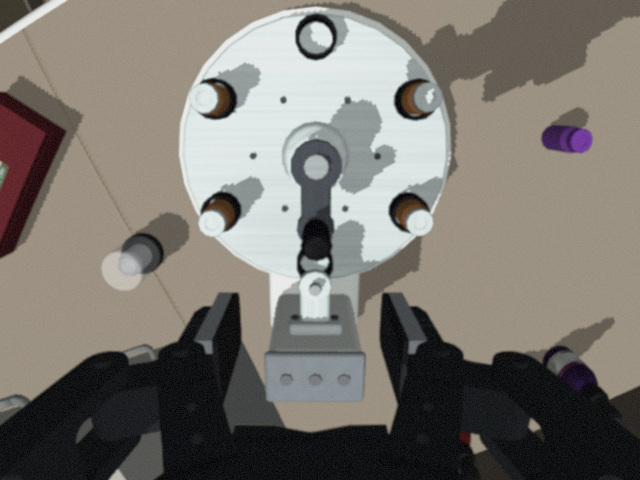

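View pics/side20.png

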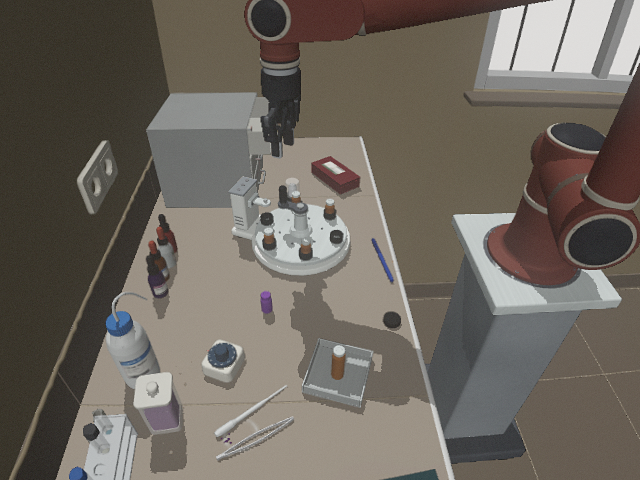

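Run:
```python
from h import *
A=cv2.imread("pics/side0.png");B=cv2.imread("pics/side20.png")
f=8
A=cv2.resize(A,None,fx=f,fy=f,interpolation=cv2.INTER_CUBIC);B=cv2.resize(B,None,fx=f,fy=f,interpolation=cv2.INTER_CUBIC)
for n,(x,y) in dict(v1=(268,240),v2=(306,248),v4=(330,209),cup0=(266,217),crank=(283,195),pedestal=(245,205),hub=(301,215),pen=(382,260),dust=(392,320),purple=(266,302),objc=(295,184)).items():
    h=12
    T=A[(y-h)*f:(y+h)*f,(x-h)*f:(x+h)*f]; S=B[(y-h-4)*f:(y+h+4)*f,(x-h-4)*f:(x+h+4)*f]
    r=cv2.matchTemplate(S,T,cv2.TM_CCOEFF_NORMED);_,m,_,l=cv2.minMaxLoc(r)
    print(n,round(m,3),(l[0]-4*f)/f,(l[1]-4*f)/f)
```

```text
v1 0.996 0.0 0.0
v2 0.959 0.0 0.0
v4 0.811 0.125 -0.125
cup0 0.998 0.0 0.0
crank 0.996 0.0 0.0
pedestal 0.997 0.0 0.0
hub 0.999 0.0 0.0
pen 0.998 0.0 0.0
dust 0.979 0.0 -0.125
purple 0.997 0.0 0.0
objc 0.992 -0.125 0.0
```

Turret is back to its start angle within image resolution, and nothing else has moved. I'm handing the job in.

```bash
python3 -c "
from station import ctrl
print(ctrl.finish_job())"
```

```text
the job is handed in; nothing more can be done
None
```

The job is done and handed in at about 17.6 s of the 64 s allowed.

- **Tall vial:** it stood in the place opposite the arm. I lifted it straight out and stood it upright near the middle of the steel tray.
- **Turret:** I pinched the crank grip and led it counter-clockwise through one full turn. The side force stayed around 10 N or less in the readings between moves.
- **Empty place:** the grip ended within 0.2 mm of where it was pinched, so the place that was empty at first is back under the arm.

**Last checks:**
- The final side picture shows the tall vial upright in the tray and the four short vials in their places.
- I compared the first and last side pictures at the turret, crank, pen, dust cap, objective case and purple vial. None shifted by more than about 0.1 pixel.
- The slide case was not in that comparison and looks unmoved by eye.
- One short vial (near (330,209)) matched less well, at 0.81. I put that down to the tall vial being gone from that patch and did not check it further.
- The fixed cameras and the wrist camera disagreed by 3 to 5 mm on where things stood. I went by the wrist camera, which agreed with where the grasps landed.

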